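Hold a bearing cap in the corner of the marking fixture

ROBOT

A 6-joint arm with a two-finger parallel gripper is mounted at the origin on the work surface. World frame = base frame: x ahead of the robot, y to its left, z up, the work surface at z = 0. Lengths are in m, angles in degrees, forces in N, time in s.
With the tool pointing down it reaches from about 0.4 to 0.825 m from the base axis. Payload 7 kg.
Tool frame: the origin (TCP) lies between the finger pads; the fingertips stand 11 mm ahead of it and the grasp point (between the pads) lies 8 mm behind it (r.tcp_to_tips is the distance from the TCP to the fingertips, in m); x points along the fingers, y is the direction in which the jaws open and shut, and the axes are right-handed (so a half turn about x gives the same grasp; the last joint's range is limited). The gripper opens to 88 mm and grips with 3 to 60 N. Pads are 19 mm wide; open, the fingers measure 130 mm over their backs; the gripper's body (78 mm by 193 mm) begins 47 mm behind the grasp point.
Start: joints at [-54.024, 20.546, 0.682, 0, -70.136, -16.507], TCP at [0.225, -0.636, 0.238] pointing down, gripper open.
Joint ranges: [-176.03, 176.03], [-82.01, 121.73], [-58.28, 71.71], [-173.87, 95.51], [-174.79, -0.11], [-173.66, 173.66]. Speed limits (degrees/s): [136.94, 136.94, 172.46, 180, 180, 180].

INTERFACE

Orientations are given as [roll, pitch, yaw] about the fixed x, y, z axes, in that order (R = Rz(yaw) Ry(pitch) Rx(roll)).
In Python, from plant import r gives the robot as it stands.
- The arm moves only by the tool arm_command, never from a script. Its argument "plan" is a list of rows, each an object of numbers: "dx", "dy", "dz": the shift along the tool's x, y, z each as a share of 0.02 m, from -1 to 1; "wx", "wy", "wz": the turn, a rotation vector about the tool's x, y, z each as a share of 0.08 rad, from -1 to 1. In form: [{"dx": .., "dy": .., "dz": .., "wx": .., "wy": .., "wz": ..}, ...]. A call has 1 to 20 rows; each row shifts and turns the pose as measured when the row begins, along the tool's axes as they then stand; what a row does not reach is not made up. A row lasts 1/12 s, in which the tool goes at most 41.7 mm and 7.16 degrees, less where a joint would pass 70% of its speed; a pose out of reach is approached as far as the arm can. A call with a number of a shift or a turn outside -1 to 1 is refused whole. A call with a gripper value outside its range is refused whole. "fingers" is the closure, from -1 (fully open) to 1 (shut), so that 0 is half open, set as the call begins (left out, the last holds). The fingers move at their own pace and stop on an object; "force" is the grip in N (left out, the last holds). Time passes only in rows, so rows that do not move let the fingers close. It gives the time, the measured TCP pose, the force and the opening at its end, in the units of the state.
- r.get_state(): the state, without advancing time (a new reading comes with each control period).
- r.capture(name): name is "scene" or "top" or "wrist"; returns (picture, depth): 480x640x3 uint8, red, green, blue; 480x640 float32, m along the optical axis (not along the pixel's ray), 0 where there is no reading.
- r.camera_model(name): a dict with "vertical_fov" (degrees; the focal length in pixels is half the picture's height over the tangent of half this angle, whatever the lens; pixels are square), "cx", "cy" (the principal point, pixels), "dist" ([k1, k2, p1, p2, k3] as OpenCV has them; the pictures are not rectified), "R" (3x3) and "t" (3): a world point X has camera coordinates R X + t. Camera axes: x right, y down, z forward; pixel columns grow to the right and rows downward; lengths in m; the calibration is good to about 2 mm. A picture is of the moment at which its call begins: read the wrist's pose just before it. camera_model takes no time and is no camera call; for the wrist camera it gives the pose at the moment of the call.
- r.close_job(): hands the job in, once; it reports no verdict.
Trained networks look in the newest picture that a camera, given by its name, has taken for a name from the list of things; names that differ only in an ending like _2 or _b are one class to them, and where a whole thing is asked for, a point or a joint stands for the part that bears it (a point fixed in the world has none). Each returns a list of dicts, best first, with "score" (0 to 1); they miss things now and then, are a little off and sometimes report something else, mostly with a low value. They report only what shows in the picture. A call takes as long as a camera call.
- r.cut_out(camera, query): "mask" (480x640 bool, what is visible of it) and "bbox" ([left, top, width, height] in pixels, round what is visible of it).
- r.spot_point(camera, query): "centre" ([column, row] in pixels: a listed point, or the origin of a listed thing).
The state is a dict: "time_s": time; "joints": joint angles; "qd": joint speeds; "joint_torque": joint torques, N m; "tcp_pos": TCP position; "eef_rot": TCP orientation; "contact_force": force on the tool from outside, world axes, zero at the start; "moment": the same for the moment, N m; "gripper_width": finger opening in m.
Only numpy, scipy, OpenCV 4.12 (cv2) and the standard library are available. Lean on these libraries where they do the work, as an engineer would, in place of code of your own. Each camera call takes 0.05 s, during which the arm holds its last target.

TASK

I want to mark this engine bearing cap with its number: pull the fixture's side stop by its red knob towards the open front, all the way to its end, so that its brass bar stands out past the blue rail. Then set the cap feet down on the plate and press it firmly into the corner, long side flat against the rail and end against the bar. Finish while still holding it pressed against both with the fingers; leave the gear, the pulley and the ball bearing where they lie.

Things in the scene. Friction and masses are not known exactly. Their poses are not given: they have to be found in the camera images.
- cap_center (a point): Centre (half-way up) of the bearing cap: loose dark iron arch, about 0.7 kg, standing on two feet on the bench. 30 mm thick (own x), 96 long (own y), 56 tall (own z, up); the 20 mm at each end only 44 tall. A half-round bore of radius 28 mm runs through it along x at the bottom. Its flat long sides, 30 mm apart, can be gripped above the bore; either may face the rail.
- corner (a point): Locating corner, on the top of the fixed 220 x 220 mm plate (20 mm above the bench; place and yaw differ each time). Axes: z up, x towards and through the blue rail (its face is x = 0), y along the rail away from the brass bar (its face is y = 0). A cap that is home has its centre at x -15, y +48, z +28 mm, long axis along y. Plate: x -120 to +100, y -64 to +156 mm.
- fixture: The fixture, with its blue rail 20 mm thick, standing only 16 mm above the plate, 146 mm long from the corner: a finger between cap and rail must keep its tip over 16 mm above the plate. A strap over the bar's notch reaches 20 mm. Iron on the plate or rail slides with friction about 0.6. Origin: at bench level, from the corner 20 mm along its -x and 46 mm along its +y; axes as the corner's.
- stop_slide (a joint): How far the side stop is pulled out, m: 0 back, 0.045 fully out at its end. A brass bar, 18 mm wide, 12 high, on the plate, with the red knob, slides along the corner's -x as the value grows, through a notch in the rail: drawn back its tip is 5 mm behind the rail's face, fully out 40 mm in front, forming the side stop. Friction of about 7 N keeps it where left; it cannot move sideways.
- knob_center (a point): Centre of the red knob on the bar, an upright cylinder 24 mm across and 36 mm tall, its underside 42 mm and its top 78 mm above the bench. It moves with the bar; with the stop fully out it is 30 mm behind the rail's face (corner frame x +30 mm, y -9 mm).
- gear: Bystander: loose dark steel gear, 86 mm across, 32 mm tall; origin at the centre of its underside.
- pulley: Bystander: loose rust-coloured V-belt pulley, 84 mm across, 50 mm tall; origin at the centre of its underside.
- bearing: Bystander: loose ball bearing, 80 mm across, 22 mm tall; origin at the centre of its underside.

How it is judged:
By the outcome, as a careful person would: the job done as asked, in the order asked, and still so for the second after the job is handed in, while the arm keeps its last pose, push and grip.
It also fails if it takes over 72 s, if anything falls off the work surface, if the arm or the gripper's body presses on something with over 40 N, if the wrist force passes 120 N, or if a joint passes its speed limit or range.

## Working session

There is one attempt and no reset: what is moved stays moved. The work goes in short steps, Python scripts to look and compute and a tool call to move; the robot and the scene stay as the last step left them, time stands still between calls to the robot, and variables do not carry over. Pictures are saved under pics/ and viewed, and the job is handed in when it is done.

Besides the shell and the picture viewer there is one more tool, called as name([rows], argument=value, ...), one row to a line, values as JSON. arm_command: Moves the arm, as the interface text tells. Shift numbers are shares of 0.02 m and turn numbers shares of 0.08 rad, none past 1 either way. Its arguments: {"type":"object","properties":{"plan":{"type":"array","items":{"type":"object","properties":{"dx":{"type":"number"},"dy":{"type":"number"},"dz":{"type":"number"},"wx":{"type":"number"},"wy":{"type":"number"},"wz":{"type":"number"}}}},"fingers":{"type":"number"},"force":{"type":"number"}},"required":["plan"]}

```bash
ls; mkdir -p pics; cat > look.py <<'E'
from plant import r
import cv2
for n in ("scene","top","wrist"):
    m=r.camera_model(n)
    p,d=r.capture(n)
    cv2.imwrite(f"pics/{n}0.png",p[:,:,::-1])
    print(n,m)
print(r.get_state())
for n in ("scene","top"):
    for q in ("cap_center","corner","knob_center","fixture","gear","pulley","bearing"):
        try:print(n,q,[(round(a["score"],2),a["centre"]) for a in r.spot_point(n,q)][:2])
        except Exception as e: print(n,q,e)
E
python3 look.py
```

```text
pics
scene {'vertical_fov': 50.12163400327456, 'cx': 318.64055339454626, 'cy': 235.12721270717776, 'dist': array([-0.14007169,  0.        ,  0.        ,  0.        ,  0.        ]), 'R': array([[-0.13329996,  0.99106321,  0.00498284],
       [ 0.76521141,  0.10611494, -0.63497332],
       [-0.62982745, -0.08082899, -0.772518  ]]), 't': array([ 0.0700534 , -0.39618748,  1.43497367])}
top {'vertical_fov': 43.0997483685269, 'cx': 320.46516979274384, 'cy': 243.1606203789275, 'dist': array([-0.00825187,  0.        ,  0.        ,  0.        ,  0.        ]), 'R': array([[-0.01922847, -0.99977833, -0.00857641],
       [-0.99745004,  0.01977194, -0.06857467],
       [ 0.06872904,  0.00723595, -0.99760912]]), 't': array([0.01677868, 0.56895636, 0.98328839])}
wrist {'vertical_fov': 60.623366761596195, 'cx': 325.862312752072, 'cy': 230.89621420892655, 'dist': array([-0.09632995,  0.        ,  0.        ,  0.        ,  0.        ]), 'R': array([[-3.34671055e-01,  9.42334902e-01,  4.66479980e-04],
       [ 8.96162373e-01,  3.18119709e-01,  3.09342614e-01],
       [ 2.91355946e-01,  1.03946061e-01, 
[... 613 characters left out ...]
43291866, -0.10217927]), 'moment': array([0.03459502, 0.01881044, 0.07541924]), 'gripper_width': 0.08757117961297468}
scene cap_center [(0.86, [456.8, 219.5])]
scene corner [(0.84, [205.7, 231.7]), (0.17, [456.3, 289.3])]
scene knob_center [(0.85, [174.7, 239.1])]
scene fixture [(0.62, [226.8, 238.6])]
scene gear [(0.7, [371.4, 279.2])]
scene pulley [(0.79, [369.5, 227.1]), (0.33, [460.0, 220.3])]
scene bearing [(0.77, [454.2, 285.4])]
top cap_center [(0.84, [142.9, 317.6])]
top corner [(0.62, [470.1, 247.0])]
top knob_center [(0.75, [492.7, 209.0])]
top fixture [(0.86, [439.9, 249.6])]
top gear [(0.64, [248.5, 213.0])]
top pulley [(0.64, [260.5, 306.6])]
top bearing [(0.56, [152.5, 214.9])]
```

View pics/scene0.png

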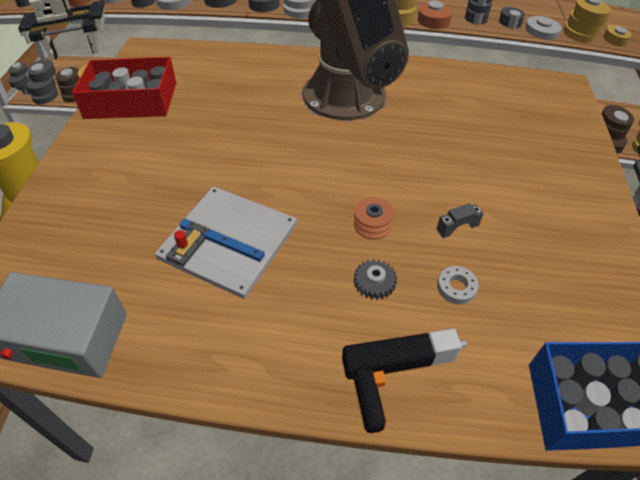

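View pics/top0.png

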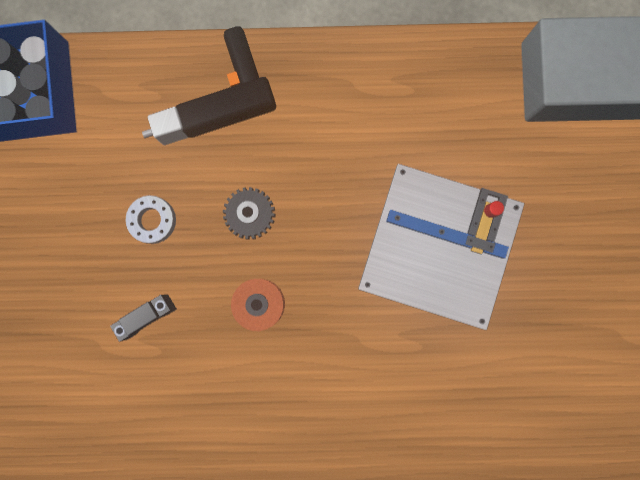

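The views show the fixture at top-camera (440,250), the knob at (495,209), the cap at (143,318) with the bystanders between. Next I'll rectify onto known heights and measure.

```bash
cat > h.py <<'E'
from plant import r
import cv2, numpy as np
from scipy.spatial.transform import Rotation as Ro
def K(m):
    f=240/np.tan(np.radians(m["vertical_fov"]/2)); return np.array([[f,0,m["cx"]],[0,f,m["cy"]],[0,0,1.]])
def proj(m,P):
    P=np.asarray(P,float).reshape(-1,3)
    return cv2.projectPoints(P,cv2.Rodrigues(m["R"])[0],m["t"],K(m),m["dist"])[0].reshape(-1,2)
def ray(m,uv,z):
    n=cv2.undistortPoints(np.array(uv,float).reshape(-1,1,2),K(m),m["dist"]).reshape(-1,2)
    d=np.c_[n,np.ones(len(n))]@m["R"]; c=-m["R"].T@m["t"]
    return c+d*((z-c[2])/d[:,2])[:,None]
def ortho(m,img,z,x0,y0,w,h,s):
    # world rect image: col along -y, row along -x (like the top view); x0,y0 centre, s m/px
    W,H=int(w/s),int(h/s)
    c,rw=np.meshgrid(np.arange(W),np.arange(H))
    X=x0+h/2-rw*s; Y=y0+w/2-c*s
    uv=proj(m,np.stack([X,Y,np.full_like(X,z)],-1).reshape(-1,3)).astype(np.float32).reshape(H,W,2)
    return cv2.remap(img,uv[...,0],uv[...,1],cv2.INTER_CUBIC)
E
cat > a.py <<'E'
from h import *
for n in("top","scene"):
    m=r.camera_model(n); p=cv2.imread(f"pics/{n}0.png")
    def sp(q,z):
        o=r.spot_point(n,q); return ray(m,o[0]["centre"],z)[0].round(4) if o else None
    if n=="top": r.capture(n)
    else: r.capture(n)
    for q,z in(("cap_center",.028),("corner",.02),("knob_center",.06),("fixture",0),("gear",0),("pulley",0),("bearing",0)): print(n,q,sp(q,z))
    cor=ray(m,r.spot_point(n,"corner")[0]["centre"],.02)[0]
    for z,x,y,w in((.02,.565,-.255,.36),):
        cv2.imwrite(f"pics/o_{n}_plate.png",ortho(m,p,z,x,y,w,w,.0006))
    cv2.imwrite(f"pics/o_{n}_cap.png",ortho(m,p,.044,.44,.395,.16,.16,.0003))
E
python3 a.py
```

```text
top cap_center [0.4551 0.296  0.028 ]
top corner [ 0.5552 -0.2384  0.02  ]
top knob_center [ 0.6159 -0.2695  0.06  ]
top fixture None
top gear [0.6248 0.1205 0.    ]
top pulley [0.468  0.1086 0.    ]
top bearing [0.618  0.2897 0.    ]
scene cap_center None
scene corner [ 0.5633 -0.2438  0.02  ]
scene knob_center [ 0.6104 -0.2773  0.06  ]
scene fixture [ 0.5482 -0.1899  0.    ]
scene gear None
scene pulley None
scene bearing [0.6096 0.2855 0.    ]
```

```bash
cat > b.py <<'E'
from h import *
for n in("top","scene"):
    m=r.camera_model(n); p=cv2.imread(f"pics/{n}0.png")
    cv2.imwrite(f"pics/o_{n}_plate.png",ortho(m,p,.02,.56,-.19,.36,.36,.0006))
    o=ortho(m,p,.044,.455,.296,.15,.15,.00025)
    cv2.imwrite(f"pics/o_{n}_cap.png",o)
a=[cv2.imread(f"pics/o_{n}_plate.png") for n in("top","scene")]
cv2.imwrite("pics/o1.png",np.hstack(a)[:, :1200][::1]); cv2.imwrite("pics/o1.png",cv2.resize(np.hstack(a),(800,400)))
E
python3 b.py
```

```text
(no output)
```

View pics/o_top_plate.png

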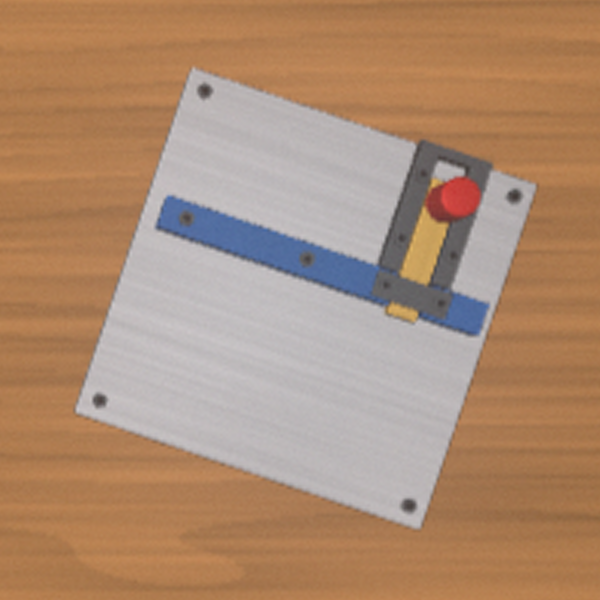

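View pics/o_top_cap.png

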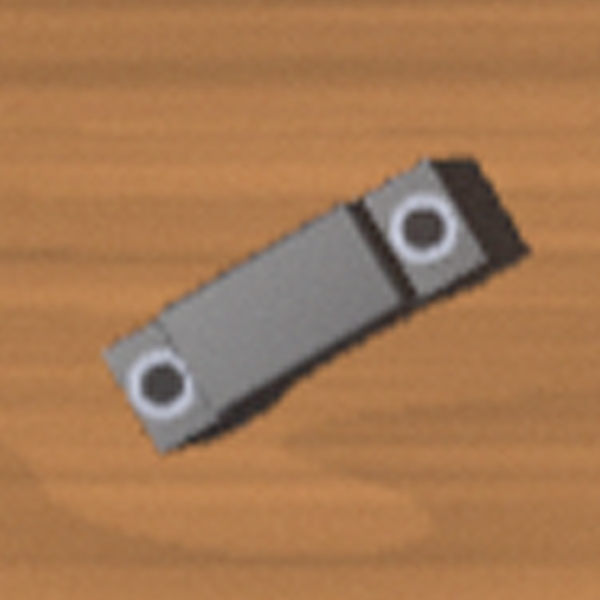

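View pics/o_scene_plate.png

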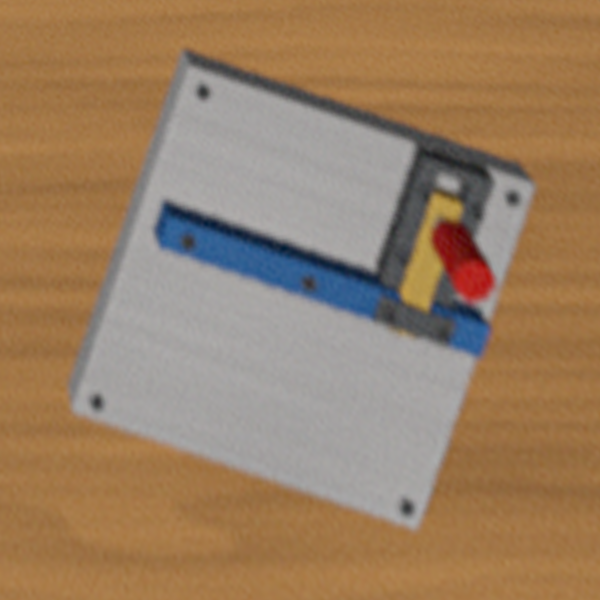

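The plate corners at top-ortho (193,68), (536,184), (421,527), (78,412) give a corner near (0.556,-0.241) with yaw about -18.7°. The cap bolt holes, 75.7 mm apart, give its centre near (0.453,0.298) with the axis at 120.8°. Next I'll fit these properly and plan the knob approach.

```bash
cat >> h.py <<'E'
def pose():
    s=r.get_state(); return np.array(s["tcp_pos"]),Ro.from_euler("xyz",s["eef_rot"],degrees=True).as_matrix(),s
def goal(pos,yawdeg):
    # tool x down, tool y at heading yaw or yaw+180 (nearest turn); prints rows needed
    p,R,s=pose(); best=None
    for k in(0,180):
        a=np.radians(yawdeg+k); y=np.array([np.cos(a),np.sin(a),0]); x=np.array([0,0,-1.]); G=np.c_[x,y,np.cross(x,y)]
        w=Ro.from_matrix(R.T@G).as_rotvec()
        if best is None or np.linalg.norm(w)<np.linalg.norm(best): best=w
    d=R.T@(np.array(pos)-p)
    print("shift tool, units of .02:",(d/.02).round(2)," turn units of .08:",(best/.08).round(2)," deg",np.degrees(best).round(1)); return d,best
def st():
    p,R,s=pose(); print("t",round(s["time_s"],2),"tcp",p.round(4),"yaw tool y",np.degrees(np.arctan2(R[1,1],R[0,1])).round(2),"xaxis",R[:,0].round(3),"F",s["contact_force"].round(1),"M",s["moment"].round(2),"w",round(s["gripper_width"],4),"j",s["joints"].round(1))
E
cat > c.py <<'E'
from h import *
st()
m=r.camera_model("top"); p=cv2.imread("pics/o_top_plate.png")
hsv=cv2.cvtColor(p,cv2.COLOR_BGR2HSV)
wood=((hsv[...,0]>5)&(hsv[...,0]<22)&(hsv[...,1]>70)&(hsv[...,2]>60)).astype(np.uint8)
msk=1-wood; n,l,stt,_=cv2.connectedComponentsWithStats(msk); i=1+np.argmax(stt[1:,4])
cnt=cv2.findContours((l==i).astype(np.uint8),cv2.RETR_EXTERNAL,cv2.CHAIN_APPROX_NONE)[0][0]
print(cv2.minAreaRect(cnt), "side m", np.array(cv2.minAreaRect(cnt)[1])*.0006)
c=np.array(cv2.minAreaRect(cnt)[0]); print("centre",.74-c[1]*.0006,-.01-c[0]*.0006)
goal([.618,-.272,.15],-18.7)
E
python3 c.py
```

```text
t 1.75 tcp [ 0.225  -0.6364  0.2376] yaw tool y 109.47 xaxis [-0.  0. -1.] F [ 0.1  0.4 -0.4] M [ 0.03 -0.06  0.04] w 0.0877 j [-54.   20.5   0.7  -0.  -70.1 -16.5]
((305.8851623535156, 295.8221740722656), (367.59521484375, 371.7784118652344), 18.794166564941406) side m [0.22055713 0.22306705]
centre 0.5625066955566407 -0.19353109741210936
shift tool, units of .02: [ 4.38 10.63 24.6 ]  turn units of .08: [-11.31   0.    -0.  ]  deg [-51.8   0.   -0. ]
```

arm_command([
  {"wx": -1},
  {"wx": -1},
  {"wx": -1},
  {"wx": -1},
  {"wx": -1},
  {"wx": -1},
  {"wx": -1},
  {"wx": -1},
  {"wx": -1},
  {"wx": -1},
  {"wx": -1},
  {"wx": -0.3},
], fingers=-1, force=30)

```text
schema error: expected keys dx, dy, dz, wx, wy, wz
```

```bash
python3 -c "
from h import *
st();goal([.618,-.272,.16],-18.7)"
```

```text
t 1.75 tcp [ 0.225  -0.6364  0.2376] yaw tool y 109.47 xaxis [-0.  0. -1.] F [ 0.1  0.4 -0.4] M [ 0.03 -0.06  0.04] w 0.0877 j [-54.   20.5   0.7  -0.  -70.1 -16.5]
shift tool, units of .02: [ 3.88 10.63 24.6 ]  turn units of .08: [-11.31   0.    -0.  ]  deg [-51.8   0.   -0. ]
```

arm_command([
  {"dx": 0,"dy": 0,"dz": 0,"wx": -1,"wy": 0,"wz": 0},
  {"dx": 0,"dy": 0,"dz": 0,"wx": -1,"wy": 0,"wz": 0},
  {"dx": 0,"dy": 0,"dz": 0,"wx": -1,"wy": 0,"wz": 0},
  {"dx": 0,"dy": 0,"dz": 0,"wx": -1,"wy": 0,"wz": 0},
  {"dx": 0,"dy": 0,"dz": 0,"wx": -1,"wy": 0,"wz": 0},
  {"dx": 0,"dy": 0,"dz": 0,"wx": -1,"wy": 0,"wz": 0},
  {"dx": 0,"dy": 0,"dz": 0,"wx": -1,"wy": 0,"wz": 0},
  {"dx": 0,"dy": 0,"dz": 0,"wx": -1,"wy": 0,"wz": 0},
  {"dx": 0,"dy": 0,"dz": 0,"wx": -1,"wy": 0,"wz": 0},
  {"dx": 0,"dy": 0,"dz": 0,"wx": -1,"wy": 0,"wz": 0},
  {"dx": 0,"dy": 0,"dz": 0,"wx": -1,"wy": 0,"wz": 0},
], fingers=-1, force=30)

```text
time_s: 2.67
tcp_pos: [0.2249, -0.6364, 0.2376]
eef_rot: [64.6, 90.0, 136.8]
contact_force: [-0.6, -0.1, -1.0]
gripper_width: 0.0877
```

```bash
python3 -c "
from h import *
st();goal([.618,-.272,.16],-18.7)"
```

```text
t 2.67 tcp [ 0.2249 -0.6364  0.2376] yaw tool y 162.14 xaxis [-0.  0. -1.] F [-0.6 -0.1 -1. ] M [0.03 0.07 0.  ] w 0.0877 j [-54.   20.5   0.7   0.  -70.1  36.2]
shift tool, units of .02: [  3.88 -13.12  23.37]  turn units of .08: [ 0.18  0.   -0.  ]  deg [ 0.8  0.  -0. ]
```

arm_command([
  {"dx": 0,"dy": -0.6,"dz": 1,"wx": 0,"wy": 0,"wz": 0},
  {"dx": 0,"dy": -0.6,"dz": 1,"wx": 0,"wy": 0,"wz": 0},
  {"dx": 0,"dy": -0.6,"dz": 1,"wx": 0,"wy": 0,"wz": 0},
  {"dx": 0,"dy": -0.6,"dz": 1,"wx": 0,"wy": 0,"wz": 0},
  {"dx": 0,"dy": -0.6,"dz": 1,"wx": 0,"wy": 0,"wz": 0},
  {"dx": 0,"dy": -0.6,"dz": 1,"wx": 0,"wy": 0,"wz": 0},
  {"dx": 0,"dy": -0.6,"dz": 1,"wx": 0,"wy": 0,"wz": 0},
  {"dx": 0,"dy": -0.6,"dz": 1,"wx": 0,"wy": 0,"wz": 0},
  {"dx": 0,"dy": -0.6,"dz": 1,"wx": 0,"wy": 0,"wz": 0},
  {"dx": 0,"dy": -0.6,"dz": 1,"wx": 0,"wy": 0,"wz": 0},
  {"dx": 0,"dy": -0.6,"dz": 1,"wx": 0,"wy": 0,"wz": 0},
  {"dx": 0,"dy": -0.6,"dz": 1,"wx": 0,"wy": 0,"wz": 0},
  {"dx": 0,"dy": -0.6,"dz": 1,"wx": 0,"wy": 0,"wz": 0},
  {"dx": 0,"dy": -0.6,"dz": 1,"wx": 0,"wy": 0,"wz": 0},
  {"dx": 0,"dy": -0.5,"dz": 1,"wx": 0,"wy": 0,"wz": 0},
  {"dx": 0,"dy": -0.5,"dz": 1,"wx": 0,"wy": 0,"wz": 0},
  {"dx": 0,"dy": -0.5,"dz": 1,"wx": 0,"wy": 0,"wz": 0},
  {"dx": 0,"dy": -0.5,"dz": 1,"wx": 0,"wy": 0,"wz": 0},
  {"dx": 0,"dy": -0.5,"dz": 1,"wx": 0,"wy": 0,"wz": 0},
  {"dx": 0,"dy": -0.5,"dz": 1,"wx": 0,"wy": 0,"wz": 0},
])

```text
time_s: 4.33
tcp_pos: [0.5755, -0.3122, 0.2384]
eef_rot: [-117.5, 89.9, -45.4]
contact_force: [0.5, -0.8, 0.6]
gripper_width: 0.088
```

```bash
cat > w.py <<'E'
import sys
from h import *
n=sys.argv[1]; m=r.camera_model("wrist"); p,d=r.capture("wrist")
cv2.imwrite(f"pics/{n}.png",p[:,:,::-1]); np.savez(f"{n}.npz",d=d,R=m["R"],t=m["t"])
st()
for q,z in(("knob_center",.06),("corner",.02),("cap_center",.028)):
    for o in r.spot_point("wrist",q)[:2]: print(q,round(o["score"],2),o["centre"],ray(m,o["centre"],z)[0].round(4))
E
python3 w.py w1; python3 -c "
from h import *
goal([.618,-.272,.16],-18.7)"
```

```text
t 4.38 tcp [ 0.5781 -0.3098  0.2381] yaw tool y 162.25 xaxis [ 0.002 -0.001 -1.   ] F [1.9 0.8 0.4] M [ 0.11 -0.3   0.01] w 0.0877 j [-11.2  18.7  -2.    0.1 -69.2  -6.6]
corner 0.66 [368.8, 259.4] [ 0.5561 -0.2414  0.02  ]
shift tool, units of .02: [ 3.9  -1.42  2.59]  turn units of .08: [ 0.2  -0.01  0.02]  deg [ 0.9 -0.1  0.1]
```

View pics/w1.png

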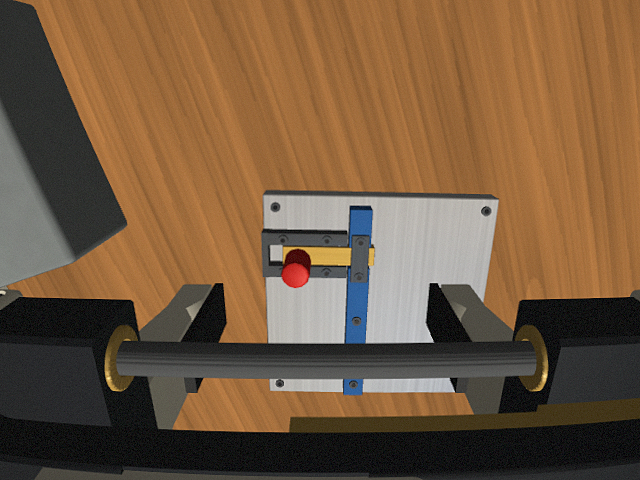

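Corner agrees with the top view at (0.556,-0.241). The knob top is at about (296,275) and a brass tip already shows slightly past the rail at (372,256). I'll rectify for the knob and yaw.

```bash
cat > d.py <<'E'
from h import *
z=np.load("w1.npz"); m=r.camera_model("wrist"); m["R"]=z["R"]; m["t"]=z["t"]
p=cv2.imread("pics/w1.png"); hsv=cv2.cvtColor(p,cv2.COLOR_BGR2HSV)
red=((hsv[...,0]<5)|(hsv[...,0]>175))&(hsv[...,1]>180)
bright=red&(hsv[...,2]>180)
ys,xs=np.nonzero(bright); print(len(xs)); cnt=np.c_[xs,ys].astype(np.float32)
c,rad=cv2.minEnclosingCircle(cnt); print(c,rad, ray(m,c,.078).round(4)); print("centroid",ray(m,cnt.mean(0),.078).round(4))
q=ray(m,[[c[0]-rad,c[1]],[c[0]+rad,c[1]]],.078); print("dia",np.linalg.norm(q[0]-q[1]))
t=cv2.imread("pics/top0.png"); mt=r.camera_model("top");hs=cv2.cvtColor(t,cv2.COLOR_BGR2HSV)
b=((hs[...,0]<5)|(hs[...,0]>175))&(hs[...,1]>180)&(hs[...,2]>180); b[:, :400]=0
ys,xs=np.nonzero(b);c2,r2=cv2.minEnclosingCircle(np.c_[xs,ys].astype(np.float32)); print("top",len(xs),c2,ray(mt,c2,.078).round(4))
o=ortho(m,p,.02,.56,-.19,.3,.3,.0005); cv2.imwrite("pics/w1o.png",o)
E
python3 d.py
```

```text
415
(295.0, 275.0) 13.000100135803223 [[ 0.6163 -0.2707  0.078 ]]
centroid [[ 0.6169 -0.2705  0.078 ]]
dia 0.02129008133915592
top 12 (496.0, 206.85714721679688) [[ 0.6164 -0.2692  0.078 ]]
```

View pics/w1o.png

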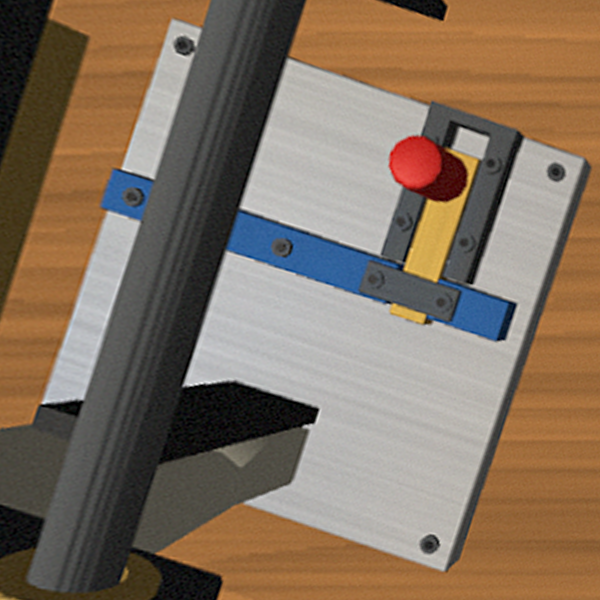

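```bash
python3 -c "
from h import *
st();goal([.6164,-.2705,.058],-18.7)"
```

```text
t 4.53 tcp [ 0.575  -0.3126  0.238 ] yaw tool y 162.22 xaxis [ 0.001 -0.001 -1.   ] F [-0.1 -0.4 -0.4] M [-0.03  0.11 -0.01] w 0.0875 j [-11.5  18.6  -2.2   0.1 -69.2  -6.4]
shift tool, units of .02: [ 9.   -1.32  2.65]  turn units of .08: [ 0.2  -0.01  0.02]  deg [ 0.9 -0.1  0.1]
```

arm_command([
  {"dx": 0.5,"dy": -0.45,"dz": 0.9,"wx": 0.1,"wy": 0,"wz": 0},
  {"dx": 0.8,"dy": -0.45,"dz": 0.9,"wx": 0.1,"wy": 0,"wz": 0},
  {"dx": 1,"dy": -0.4,"dz": 0.8,"wx": 0,"wy": 0,"wz": 0},
  {"dx": 1,"dy": 0,"dz": 0,"wx": 0,"wy": 0,"wz": 0},
  {"dx": 0.8,"dy": 0,"dz": 0,"wx": 0,"wy": 0,"wz": 0},
  {"dx": 0.5,"dy": 0,"dz": 0,"wx": 0,"wy": 0,"wz": 0},
  {"dx": 0,"dy": 0,"dz": 0,"wx": 0,"wy": 0,"wz": 0},
])

```text
time_s: 5.12
tcp_pos: [0.6146, -0.2762, 0.1456]
eef_rot: [-104.3, 89.6, -33.4]
contact_force: [-0.1, 0.2, -0.7]
gripper_width: 0.0876
```

```bash
python3 -c "
from h import *
st();goal([.6164,-.2705,.058],-18.7)"
```

```text
t 5.12 tcp [ 0.6146 -0.2762  0.1456] yaw tool y 160.88 xaxis [ 0.005 -0.003 -1.   ] F [-0.1  0.2 -0.7] M [0.08 0.13 0.05] w 0.0876 j [ -7.6  24.   -6.7   0.2 -59.  -11.6]
shift tool, units of .02: [4.38 0.04 0.31]  turn units of .08: [-0.09 -0.02  0.08]  deg [-0.4 -0.1  0.4]
```

arm_command([
  {"dx": 0.8,"dy": 0,"dz": 0.15,"wx": -0.05,"wy": 0,"wz": 0.05},
  {"dx": 1,"dy": 0,"dz": 0.15,"wx": -0.05,"wy": 0,"wz": 0.05},
  {"dx": 1,"dy": 0,"dz": 0,"wx": 0,"wy": 0,"wz": 0},
  {"dx": 0.8,"dy": 0,"dz": 0,"wx": 0,"wy": 0,"wz": 0},
  {"dx": 0.5,"dy": 0,"dz": 0,"wx": 0,"wy": 0,"wz": 0},
  {"dx": 0.1,"dy": 0,"dz": 0,"wx": 0,"wy": 0,"wz": 0},
])

```text
time_s: 5.62
tcp_pos: [0.6175, -0.2765, 0.0656]
eef_rot: [-108.5, 89.6, -37.4]
contact_force: [-0.7, -0.5, -1.1]
gripper_width: 0.0876
```

```bash
python3 -c "
from h import *
goal([.6164,-.2705,.058],-18.7)"; python3 w.py w2
```

```text
shift tool, units of .02: [0.38 0.15 0.26]  turn units of .08: [-0.04 -0.03  0.08]  deg [-0.2 -0.1  0.4]
t 5.67 tcp [ 0.6177 -0.2766  0.066 ] yaw tool y 161.12 xaxis [ 0.006 -0.004 -1.   ] F [-0.1  0.4 -0. ] M [0.03 0.09 0.01] w 0.0879 j [ -7.5  28.6 -10.9   0.3 -50.2 -11.5]
knob_center 0.82 [333.3, 326.9] [ 0.6173 -0.2692  0.06  ]
```

View pics/w2.png

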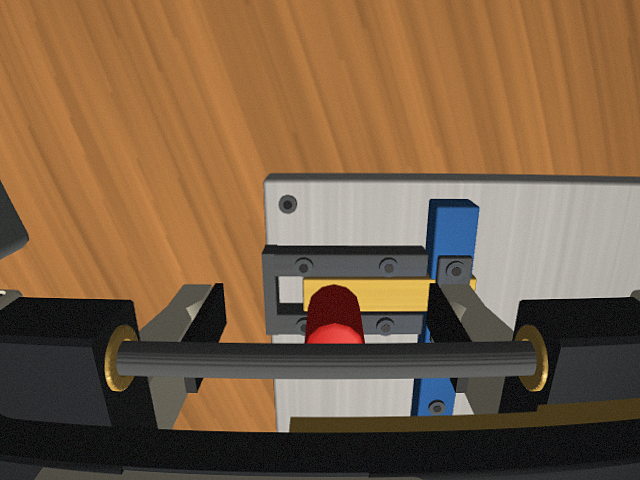

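The knob sits between the fingers at (333,327). I'll shift 6 mm along tool z, lower 8 mm and close.

arm_command([
  {"dx": 0.2,"dy": 0.05,"dz": 0.3,"wx": 0,"wy": 0,"wz": 0.05},
  {"dx": 0.2,"dy": 0,"dz": 0.05,"wx": 0,"wy": 0,"wz": 0},
  {"dx": 0,"dy": 0,"dz": 0,"wx": 0,"wy": 0,"wz": 0},
])

```text
time_s: 6.07
tcp_pos: [0.6223, -0.2693, 0.0627]
eef_rot: [-96.5, 89.4, -25.4]
contact_force: [-0.3, 0.3, -0.3]
gripper_width: 0.0878
```

arm_command([
  {"dx": 0,"dy": 0,"dz": 0,"wx": 0,"wy": 0,"wz": 0},
  {"dx": 0,"dy": 0,"dz": 0,"wx": 0,"wy": 0,"wz": 0},
  {"dx": 0,"dy": 0,"dz": 0,"wx": 0,"wy": 0,"wz": 0},
  {"dx": 0,"dy": 0,"dz": 0,"wx": 0,"wy": 0,"wz": 0},
  {"dx": 0,"dy": 0,"dz": 0,"wx": 0,"wy": 0,"wz": 0},
  {"dx": 0,"dy": 0,"dz": 0,"wx": 0,"wy": 0,"wz": 0},
], fingers=1, force=30)

```text
time_s: 6.57
tcp_pos: [0.623, -0.2689, 0.0636]
eef_rot: [-95.5, 89.3, -24.3]
contact_force: [-0.2, 0.2, -0.1]
gripper_width: 0.0535
```

```bash
python3 -c "
from h import *
st()"
```

```text
t 6.57 tcp [ 0.623  -0.2689  0.0636] yaw tool y 161.22 xaxis [ 0.011 -0.005 -1.   ] F [-0.2  0.2 -0.1] M [0.01 0.1  0.03] w 0.0535 j [ -6.8  28.7 -11.    0.3 -49.6 -12.1]
```

arm_command([
  {"dx": 0.3,"dy": 0,"dz": 0,"wx": 0,"wy": 0,"wz": 0.05},
  {"dx": 0.1,"dy": 0,"dz": 0,"wx": 0,"wy": 0,"wz": 0.05},
  {"dx": 0,"dy": 0,"dz": 0,"wx": 0,"wy": 0,"wz": 0.05},
  {"dx": 0,"dy": 0,"dz": 0,"wx": 0,"wy": 0,"wz": 0},
  {"dx": 0,"dy": 0,"dz": 0,"wx": 0,"wy": 0,"wz": 0},
  {"dx": 0,"dy": 0,"dz": 0,"wx": 0,"wy": 0,"wz": 0},
])

```text
time_s: 7.07
tcp_pos: [0.6195, -0.2682, 0.0542]
eef_rot: [100.8, 89.5, 171.9]
contact_force: [-0.9, 0.7, 1.4]
gripper_width: 0.0235
```

```bash
python3 -c "
from h import *
st();goal([.5843,-.2595,.06],-18.7)"
```

```text
t 7.07 tcp [ 0.6195 -0.2682  0.0542] yaw tool y 161.17 xaxis [-0.009  0.001 -1.   ] F [-0.9  0.7  1.4] M [ 0.12 -0.15 -0.02] w 0.0235 j [ -6.9  29.6 -10.7  -0.  -50.1 -11.9]
shift tool, units of .02: [-0.27  1.81 -0.16]  turn units of .08: [-0.03 -0.02 -0.11]  deg [-0.1 -0.1 -0.5]
```

Knob gripped at 23.5 mm. Pulling along +tool y (corner -x).

arm_command([
  {"dx": 0,"dy": 0.3,"dz": 0,"wx": 0,"wy": 0,"wz": -0.03},
  {"dx": 0,"dy": 0.3,"dz": 0,"wx": 0,"wy": 0,"wz": -0.03},
  {"dx": 0,"dy": 0.3,"dz": 0,"wx": 0,"wy": 0,"wz": 0},
  {"dx": 0,"dy": 0.3,"dz": 0,"wx": 0,"wy": 0,"wz": 0},
  {"dx": 0,"dy": 0.3,"dz": 0,"wx": 0,"wy": 0,"wz": 0},
])

```text
time_s: 7.48
tcp_pos: [0.6001, -0.2616, 0.0542]
eef_rot: [-97.9, 89.2, -26.7]
contact_force: [6.5, -3.3, -3.3]
gripper_width: 0.0234
```

```bash
python3 -c "
from h import *
st();goal([.5843,-.2595,.058],-18.7)"
```

```text
t 7.48 tcp [ 0.6001 -0.2616  0.0542] yaw tool y 161.28 xaxis [ 0.012 -0.006 -1.   ] F [ 6.5 -3.3 -3.3] M [-0.86 -1.26 -0.01] w 0.0234 j [ -6.4  27.5 -14.9   0.4 -46.9 -12.6]
shift tool, units of .02: [-0.2   0.78 -0.15]  turn units of .08: [-0.   -0.02  0.17]  deg [-0.  -0.1  0.8]
```

arm_command([
  {"dx": -0.05,"dy": 0.35,"dz": 0,"wx": 0,"wy": 0,"wz": 0.05},
  {"dx": 0,"dy": 0.35,"dz": 0,"wx": 0,"wy": 0,"wz": 0.05},
  {"dx": 0,"dy": 0.3,"dz": 0,"wx": 0,"wy": 0,"wz": 0},
])

```text
time_s: 7.73
tcp_pos: [0.5852, -0.2565, 0.0542]
eef_rot: [-97.7, 89.2, -26.4]
contact_force: [6.0, -3.4, -3.7]
gripper_width: 0.0235
```

```bash
python3 -c "
from h import *
st();goal([.5843,-.2595,.058],-18.7)"
```

```text
t 7.73 tcp [ 0.5852 -0.2565  0.0542] yaw tool y 161.33 xaxis [ 0.012 -0.006 -1.   ] F [ 6.  -3.4 -3.7] M [-1.04 -1.36 -0.07] w 0.0235 j [ -6.   26.2 -17.1   0.4 -45.9 -12.9]
shift tool, units of .02: [-0.19 -0.01 -0.16]  turn units of .08: [ 0.01 -0.02  0.17]  deg [ 0.  -0.1  0.8]
```

arm_command([
  {"dx": 0,"dy": 0.25,"dz": 0,"wx": 0,"wy": 0,"wz": 0.03},
  {"dx": 0,"dy": 0.25,"dz": 0,"wx": 0,"wy": 0,"wz": 0.03},
  {"dx": 0,"dy": 0.25,"dz": 0,"wx": 0,"wy": 0,"wz": 0},
])

```text
time_s: 7.98
tcp_pos: [0.5832, -0.2557, 0.0545]
eef_rot: [-92.6, 88.1, -21.1]
contact_force: [17.3, -11.9, -12.6]
gripper_width: 0.0237
```

```bash
python3 -c "
from h import *
st();goal([.5843,-.2595,.058],-18.7)"
```

```text
t 7.98 tcp [ 0.5832 -0.2557  0.0545] yaw tool y 161.5 xaxis [ 0.031 -0.012 -0.999] F [ 17.3 -11.9 -12.6] M [-3.56 -4.73 -0.1 ] w 0.0237 j [ -5.8  25.5 -18.4   0.7 -44.2 -13.2]
shift tool, units of .02: [-0.17 -0.12 -0.16]  turn units of .08: [ 0.04 -0.02  0.41]  deg [ 0.2 -0.1  1.9]
```

The force rose to about 21 N with motion stopped, so the end is reached. Opening, then lifting.

arm_command([
  {"dx": 0,"dy": 0,"dz": 0,"wx": 0,"wy": 0,"wz": 0},
  {"dx": 0,"dy": 0,"dz": 0,"wx": 0,"wy": 0,"wz": 0},
  {"dx": 0,"dy": 0,"dz": 0,"wx": 0,"wy": 0,"wz": 0},
  {"dx": 0,"dy": 0,"dz": 0,"wx": 0,"wy": 0,"wz": 0},
  {"dx": 0,"dy": 0,"dz": 0,"wx": 0,"wy": 0,"wz": 0},
  {"dx": 0,"dy": 0,"dz": 0,"wx": 0,"wy": 0,"wz": 0},
], fingers=-1)

```text
time_s: 8.48
tcp_pos: [0.5839, -0.2561, 0.0539]
eef_rot: [-92.5, 88.0, -21.0]
contact_force: [0.1, 0.6, 0.4]
gripper_width: 0.0581
```

arm_command([
  {"dx": -0.3,"dy": 0,"dz": 0,"wx": 0,"wy": 0,"wz": 0.1},
  {"dx": -0.7,"dy": 0,"dz": 0,"wx": 0,"wy": 0,"wz": 0.1},
  {"dx": -1,"dy": 0,"dz": 0,"wx": 0,"wy": 0,"wz": 0},
  {"dx": -1,"dy": 0,"dz": 0,"wx": 0,"wy": 0,"wz": 0},
  {"dx": -1,"dy": 0,"dz": 0,"wx": 0,"wy": 0,"wz": 0},
  {"dx": -1,"dy": 0,"dz": 0,"wx": 0,"wy": 0,"wz": 0},
  {"dx": -1,"dy": 0,"dz": 0,"wx": 0,"wy": 0,"wz": 0},
  {"dx": -0.5,"dy": 0,"dz": 0,"wx": 0,"wy": 0,"wz": 0},
])

```text
time_s: 9.15
tcp_pos: [0.579, -0.2545, 0.1895]
eef_rot: [-108.1, 89.5, -36.6]
contact_force: [-0.3, -0.3, 0.7]
gripper_width: 0.0879
```

```bash
python3 w.py w3; python3 - <<'E'
from h import *
p,d=r.capture("top"); cv2.imwrite("pics/top3.png",p[:,:,::-1]); m=r.camera_model("top")
hs=cv2.cvtColor(p,cv2.COLOR_RGB2HSV)
cv2.imwrite("pics/o3.png",ortho(m,p[:,:,::-1].copy(),.032,.56,-.19,.3,.3,.0005))
goal([.4534,.298,.18],30.8)
E
```

```text
t 9.2 tcp [ 0.5797 -0.2547  0.191 ] yaw tool y 161.53 xaxis [ 0.009 -0.005 -1.   ] F [ 0.3 -0.2  2.2] M [-0.09 -0.07  0.03] w 0.0875 j [ -5.9  18.2  -9.2   0.3 -62.1 -12.7]
corner 0.57 [359.9, 221.9] [ 0.5576 -0.2378  0.02  ]
shift tool, units of .02: [ 0.16 14.65 24.2 ]  turn units of .08: [-10.76  -0.04   0.02]  deg [-49.3  -0.2   0.1]
```

View pics/w3.png

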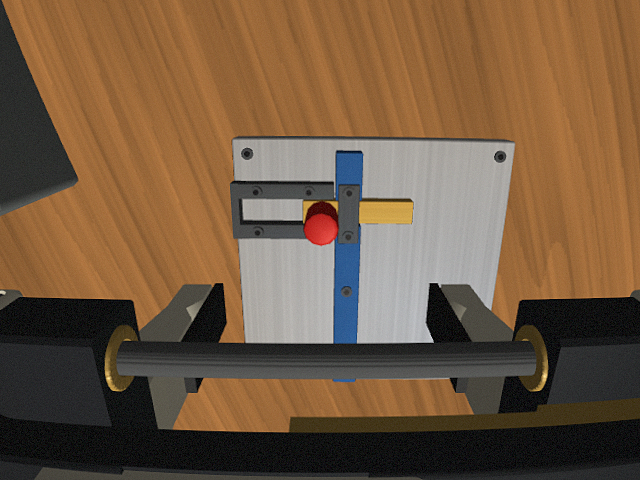

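View pics/o3.png

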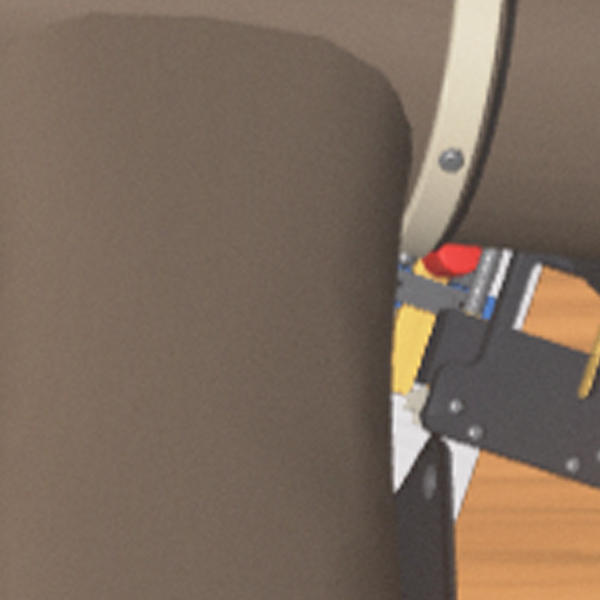

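The stop is out: brass stands past the rail up to pixel (412,211), with the knob at (322,228). I'll measure the tip and refine the corner from this picture.

```bash
cat > e.py <<'E'
from h import *
z=np.load("w3.npz"); m=r.camera_model("wrist"); m["R"]=z["R"]; m["t"]=z["t"]
p=cv2.imread("pics/w3.png")
cv2.imwrite("pics/w3o.png",cv2.resize(ortho(m,p,.02,.58,-.23,.24,.24,.0004),(600,600)))
hsv=cv2.cvtColor(p,cv2.COLOR_BGR2HSV)
b=((hsv[...,0]<5)|(hsv[...,0]>175))&(hsv[...,1]>180)&(hsv[...,2]>180); ys,xs=np.nonzero(b)
c,rr=cv2.minEnclosingCircle(np.c_[xs,ys].astype(np.float32)); k=ray(m,c,.078)[0]
a=np.radians(-18.7); X=np.array([np.cos(a),np.sin(a)]);Y=np.array([-np.sin(a),np.cos(a)]);C=np.array([.5561,-.241])
f=lambda q:((q[:2]-C)@X*1e3,(q[:2]-C)@Y*1e3)
print("knob",f(k))
for uv,zz,nm in(((412.5,200),.032,"tip L"),((412.5,223.5),.032,"tip R bar face top"),((361,224.5),.032,"bar face near strap"),((247,154),.02,"hole"),((500,156.5),.02,"hole"),((514,141),.02,"plate corner -120,-64"),((235,138.5),.02,"plate corner 100,-64"),((361,153),.036,"rail top front end"),((357,265),.036,"rail")):
    print(nm,np.round(f(ray(m,uv,zz)[0]),1))
E
python3 e.py
```

```text
knob (np.float64(30.86054631671869), np.float64(-7.675711756544672))
tip L [-38.4 -17.9]
tip R bar face top [-39.6   0.9]
bar face near strap [0.5 2. ]
hole [ 89.  -50.5]
hole [-107.6  -50.7]
plate corner -120,-64 [-117.4  -62.9]
plate corner 100,-64 [ 97.7 -62.4]
rail top front end [  2.4 -53.6]
rail [ 2.9 34.3]
```

View pics/w3o.png

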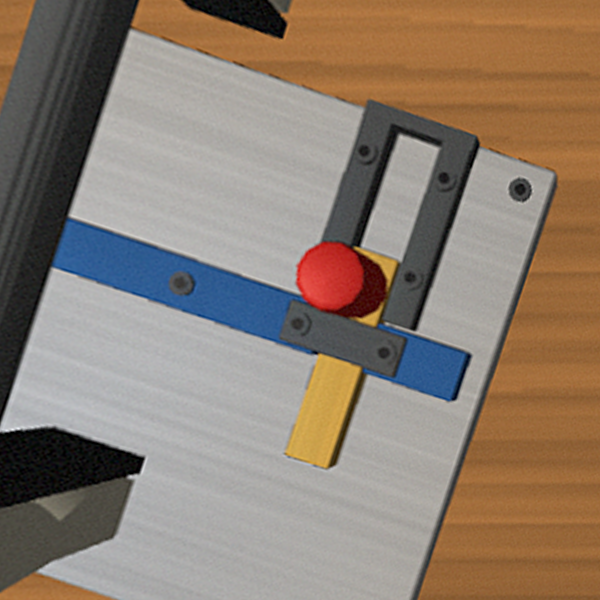

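Stop verified fully out (tip x about -39 mm, knob x +30.9). Moving to the cap at height.

arm_command([
  {"dx": 0,"dy": 0.6,"dz": 1,"wx": 0,"wy": 0,"wz": 0.05},
  {"dx": 0,"dy": 0.6,"dz": 1,"wx": 0,"wy": 0,"wz": 0.05},
  {"dx": 0,"dy": 0.6,"dz": 1,"wx": 0,"wy": 0,"wz": 0},
  {"dx": 0,"dy": 0.6,"dz": 1,"wx": 0,"wy": 0,"wz": 0},
  {"dx": 0,"dy": 0.6,"dz": 1,"wx": 0,"wy": 0,"wz": 0},
  {"dx": 0,"dy": 0.6,"dz": 1,"wx": 0,"wy": 0,"wz": 0},
  {"dx": 0,"dy": 0.6,"dz": 1,"wx": 0,"wy": 0,"wz": 0},
  {"dx": 0,"dy": 0.6,"dz": 1,"wx": 0,"wy": 0,"wz": 0},
  {"dx": 0,"dy": 0.6,"dz": 1,"wx": 0,"wy": 0,"wz": 0},
  {"dx": 0,"dy": 0.6,"dz": 1,"wx": 0,"wy": 0,"wz": 0},
  {"dx": 0,"dy": 0.6,"dz": 1,"wx": 0,"wy": 0,"wz": 0},
  {"dx": 0,"dy": 0.6,"dz": 1,"wx": 0,"wy": 0,"wz": 0},
  {"dx": 0,"dy": 0.6,"dz": 1,"wx": 0,"wy": 0,"wz": 0},
  {"dx": 0,"dy": 0.6,"dz": 1,"wx": 0,"wy": 0,"wz": 0},
  {"dx": 0,"dy": 0.6,"dz": 1,"wx": 0,"wy": 0,"wz": 0},
  {"dx": 0,"dy": 0.6,"dz": 1,"wx": 0,"wy": 0,"wz": 0},
  {"dx": 0,"dy": 0.6,"dz": 1,"wx": 0,"wy": 0,"wz": 0},
  {"dx": 0,"dy": 0.6,"dz": 1,"wx": 0,"wy": 0,"wz": 0},
  {"dx": 0,"dy": 0.6,"dz": 1,"wx": 0,"wy": 0,"wz": 0},
  {"dx": 0,"dy": 0.6,"dz": 1,"wx": 0,"wy": 0,"wz": 0},
])

```text
time_s: 11.07
tcp_pos: [0.4585, 0.2149, 0.159]
eef_rot: [122.9, 86.8, -166.1]
contact_force: [0.8, 0.1, -0.3]
gripper_width: 0.0878
```

arm_command([
  {"dx": 0,"dy": 0,"dz": 0,"wx": -1,"wy": 0,"wz": 0},
  {"dx": 0,"dy": 0,"dz": 0,"wx": -1,"wy": 0,"wz": 0},
  {"dx": 0,"dy": 0,"dz": 0,"wx": -1,"wy": 0,"wz": 0},
  {"dx": 0,"dy": 0,"dz": 0,"wx": -1,"wy": 0,"wz": 0},
  {"dx": 0,"dy": 0,"dz": 0,"wx": -1,"wy": 0,"wz": 0},
  {"dx": 0,"dy": 0,"dz": 0,"wx": -1,"wy": 0,"wz": 0},
  {"dx": 0,"dy": 0,"dz": 0,"wx": -1,"wy": 0,"wz": 0},
  {"dx": 0,"dy": 0,"dz": 0,"wx": -1,"wy": 0,"wz": 0},
  {"dx": 0,"dy": 0,"dz": 0,"wx": -1,"wy": 0,"wz": 0},
  {"dx": 0,"dy": 0,"dz": 0,"wx": -1,"wy": 0,"wz": 0},
])

```text
time_s: 11.9
tcp_pos: [0.4508, 0.2155, 0.1458]
eef_rot: [83.4, 85.5, -157.5]
contact_force: [0.2, -0.5, 0.9]
gripper_width: 0.0878
```

```bash
python3 w.py w4; python3 - <<'E'
from h import *
goal([.4534,.298,.18],30.8)
E
```

```text
t 11.95 tcp [0.4506 0.2154 0.1455] yaw tool y -150.58 xaxis [-0.073 -0.03  -0.997] F [-0.  -0.3 -1.2] M [ 0.05 -0.09  0.01] w 0.0878 j [ 46.6  11.6 -24.2  -2.2 -58.4 -16. ]
cap_center 0.74 [249.9, 322.6] [0.4562 0.2993 0.028 ]
shift tool, units of .02: [-1.81 -1.94  3.57]  turn units of .08: [-0.47  0.13 -0.96]  deg [-2.1  0.6 -4.4]
```

View pics/w4.png

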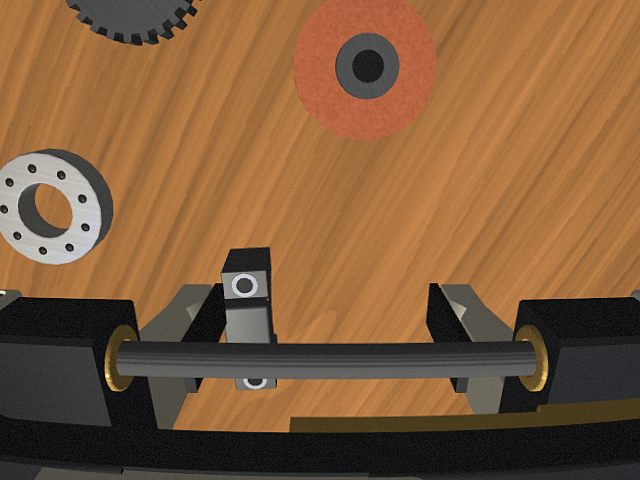

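Cap seen with bolts at (245,286) and (256,381); bearing and pulley are clear of the fingers. Centering and levelling above it.

arm_command([
  {"dx": 0,"dy": 0,"dz": 0,"wx": -0.4,"wy": 0.1,"wz": -0.9},
  {"dx": 0,"dy": -0.5,"dz": 0.9,"wx": 0,"wy": 0,"wz": 0},
  {"dx": 0,"dy": -0.5,"dz": 0.9,"wx": 0,"wy": 0,"wz": 0},
  {"dx": 0,"dy": -0.5,"dz": 0.9,"wx": 0,"wy": 0,"wz": 0},
  {"dx": 0,"dy": -0.4,"dz": 0.7,"wx": 0,"wy": 0,"wz": 0},
  {"dx": 0,"dy": 0,"dz": 0,"wx": 0,"wy": 0,"wz": 0},
  {"dx": 0,"dy": 0,"dz": 0,"wx": 0,"wy": 0,"wz": 0},
])

```text
time_s: 12.68
tcp_pos: [0.4477, 0.294, 0.1432]
eef_rot: [90.9, 89.5, -149.6]
contact_force: [0.5, 0.0, -0.1]
gripper_width: 0.0878
```

```bash
python3 w.py w5; python3 - <<'E'
from h import *
goal([.4534,.298,.042],30.8)
E
```

```text
t 12.73 tcp [0.4479 0.2938 0.1431] yaw tool y -150.54 xaxis [-0.007 -0.004 -1.   ] F [-0.4 -0.4 -0.1] M [0.08 0.07 0.01] w 0.0878 j [ 54.1  12.5 -23.9  -0.2 -54.  -24.5]
cap_center 0.77 [305.5, 232.0] [0.4581 0.3    0.028 ]
shift tool, units of .02: [ 5.07 -0.4   0.09]  turn units of .08: [-0.3  0.  -0.1]  deg [-1.4  0.  -0.4]
```

View pics/w5.png

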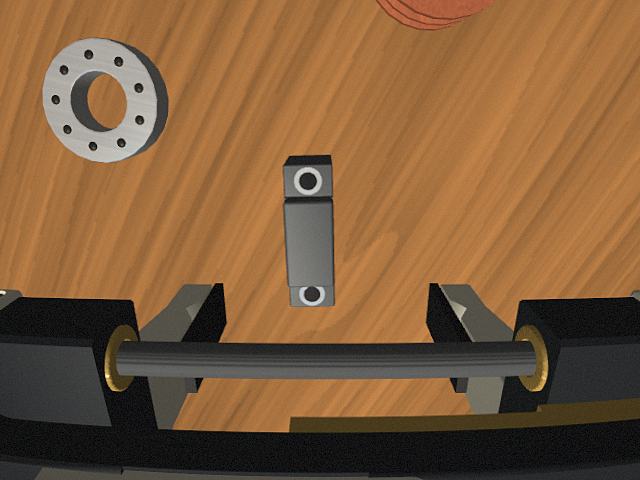

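```bash
python3 - <<'E'
from h import *
z=np.load("w5.npz"); m=r.camera_model("wrist"); m["R"]=z["R"]; m["t"]=z["t"]
q=ray(m,[[307.5,180.5],[311.7,294.5]],.044); print(q.round(4),np.linalg.norm(q[0]-q[1]),q.mean(0),np.degrees(np.arctan2(*(q[1]-q[0])[[1,0]])))
c=q.mean(0); goal([c[0],c[1],.042],np.degrees(np.arctan2(*(q[1]-q[0])[[1,0]]))-90)
E
```

```text
[[0.4749 0.2656 0.044 ]
 [0.4355 0.3316 0.044 ]] 0.07675697558784893 [0.45520083 0.29859758 0.044     ] 120.83490368538897
shift tool, units of .02: [ 5.07 -0.5   0.07]  turn units of .08: [-0.3  0.  -0.1]  deg [-1.4  0.  -0.4]
```

arm_command([
  {"dx": 0.5,"dy": -0.25,"dz": 0.05,"wx": -0.15,"wy": 0,"wz": -0.05},
  {"dx": 0.8,"dy": -0.2,"dz": 0.05,"wx": -0.1,"wy": 0,"wz": -0.05},
  {"dx": 1,"dy": 0,"dz": 0,"wx": 0,"wy": 0,"wz": 0},
  {"dx": 0.8,"dy": 0,"dz": 0,"wx": 0,"wy": 0,"wz": 0},
  {"dx": 0.3,"dy": 0,"dz": 0,"wx": 0,"wy": 0,"wz": 0},
  {"dx": 0,"dy": 0,"dz": 0,"wx": 0,"wy": 0,"wz": 0},
])

```text
time_s: 13.38
tcp_pos: [0.4566, 0.2966, 0.0752]
eef_rot: [-72.9, 89.7, 47.5]
contact_force: [-0.3, 0.2, -0.3]
gripper_width: 0.0879
```

```bash
python3 - <<'E'
from h import *
st();goal([.4548,.2986,.042],30.8)
E
```

```text
t 13.38 tcp [0.4566 0.2966 0.0752] yaw tool y -149.67 xaxis [ 0.003  0.004 -1.   ] F [-0.3  0.2 -0.3] M [-0.06  0.16 -0.05] w 0.0879 j [ 53.7  17.6 -27.8   0.  -44.3 -23.4]
shift tool, units of .02: [1.66 0.03 0.13]  turn units of .08: [-0.1   0.02  0.06]  deg [-0.5  0.1  0.3]
```

arm_command([
  {"dx": 0.5,"dy": 0.03,"dz": 0.1,"wx": -0.1,"wy": 0,"wz": 0},
  {"dx": 0.6,"dy": 0,"dz": 0,"wx": 0,"wy": 0,"wz": 0},
  {"dx": 0.4,"dy": 0,"dz": 0,"wx": 0,"wy": 0,"wz": 0},
  {"dx": 0,"dy": 0,"dz": 0,"wx": 0,"wy": 0,"wz": 0},
])

```text
time_s: 13.72
tcp_pos: [0.4562, 0.2986, 0.0457]
eef_rot: [-73.4, 89.5, 47.4]
contact_force: [-0.2, -0.6, 0.1]
gripper_width: 0.0879
```

```bash
python3 - <<'E'
from h import *
st();goal([.4548,.2986,.042],30.8)
E
```

```text
t 13.72 tcp [0.4562 0.2986 0.0457] yaw tool y -149.2 xaxis [ 0.006  0.006 -1.   ] F [-0.2 -0.6  0.1] M [-0.08  0.22  0.01] w 0.0879 j [ 53.8  19.9 -29.4   0.1 -40.1 -23.1]
shift tool, units of .02: [0.19 0.06 0.04]  turn units of .08: [0.   0.03 0.1 ]  deg [0.  0.1 0.5]
```

arm_command([
  {"dx": 0.15,"dy": 0.05,"dz": 0.03,"wx": 0,"wy": 0.02,"wz": 0.08},
  {"dx": 0,"dy": 0,"dz": 0,"wx": 0,"wy": 0,"wz": 0},
  {"dx": 0,"dy": 0,"dz": 0,"wx": 0,"wy": 0,"wz": 0},
  {"dx": 0,"dy": 0,"dz": 0,"wx": 0,"wy": 0,"wz": 0},
  {"dx": 0,"dy": 0,"dz": 0,"wx": 0,"wy": 0,"wz": 0},
  {"dx": 0,"dy": 0,"dz": 0,"wx": 0,"wy": 0,"wz": 0},
  {"dx": 0,"dy": 0,"dz": 0,"wx": 0,"wy": 0,"wz": 0},
  {"dx": 0,"dy": 0,"dz": 0,"wx": 0,"wy": 0,"wz": 0},
  {"dx": 0,"dy": 0,"dz": 0,"wx": 0,"wy": 0,"wz": 0},
  {"dx": 0,"dy": 0,"dz": 0,"wx": 0,"wy": 0,"wz": 0},
  {"dx": 0,"dy": 0,"dz": 0,"wx": 0,"wy": 0,"wz": 0},
  {"dx": 0,"dy": 0,"dz": 0,"wx": 0,"wy": 0,"wz": 0},
], fingers=1, force=50)

```text
time_s: 14.72
tcp_pos: [0.4559, 0.2999, 0.0451]
eef_rot: [-68.7, 89.7, 52.2]
contact_force: [0.1, -0.1, 0.3]
gripper_width: 0.03
```

```bash
python3 - <<'E'
from h import *
st();goal([.4548,.2986,.042],30.8)
E
```

```text
t 14.72 tcp [0.4559 0.2999 0.0451] yaw tool y -149.16 xaxis [ 0.003  0.004 -1.   ] F [ 0.1 -0.1  0.3] M [-0.03  0.13 -0.03] w 0.03 j [ 53.9  20.1 -29.2   0.  -40.4 -23.1]
shift tool, units of .02: [ 0.16  0.08 -0.03]  turn units of .08: [0.01 0.02 0.06]  deg [0.  0.1 0.3]
```

Cap gripped (30.0 mm). Lifting, then turning.

arm_command([
  {"dx": -0.4,"dy": 0,"dz": 0,"wx": 0,"wy": 0,"wz": 0},
  {"dx": -0.8,"dy": 0,"dz": 0,"wx": 0,"wy": 0,"wz": 0},
  {"dx": -1,"dy": 0,"dz": 0,"wx": 0,"wy": 0,"wz": 0},
  {"dx": -1,"dy": 0,"dz": 0,"wx": 0,"wy": 0,"wz": 0},
  {"dx": -1,"dy": 0,"dz": 0,"wx": 0,"wy": 0,"wz": 0},
  {"dx": -1,"dy": 0,"dz": 0,"wx": 0,"wy": 0,"wz": 0},
  {"dx": -1,"dy": 0,"dz": 0,"wx": 0,"wy": 0,"wz": 0},
])

```text
time_s: 15.3
tcp_pos: [0.4475, 0.2916, 0.1638]
eef_rot: [98.9, 88.6, -140.6]
contact_force: [0.7, -0.1, -7.7]
gripper_width: 0.0301
```

arm_command([
  {"dx": 0,"dy": 0,"dz": 0,"wx": 0.5,"wy": 0,"wz": 0},
  {"dx": 0,"dy": 0,"dz": 0,"wx": 1,"wy": 0,"wz": 0},
  {"dx": 0,"dy": 0,"dz": 0,"wx": 1,"wy": 0,"wz": 0},
  {"dx": 0,"dy": 0,"dz": 0,"wx": 1,"wy": 0,"wz": 0},
  {"dx": 0,"dy": 0,"dz": 0,"wx": 1,"wy": 0,"wz": 0},
  {"dx": 0,"dy": 0,"dz": 0,"wx": 1,"wy": 0,"wz": 0},
  {"dx": 0,"dy": 0,"dz": 0,"wx": 1,"wy": 0,"wz": 0},
  {"dx": 0,"dy": 0,"dz": 0,"wx": 1,"wy": 0,"wz": 0},
  {"dx": 0,"dy": 0,"dz": 0,"wx": 1,"wy": 0,"wz": 0},
  {"dx": 0,"dy": 0,"dz": 0,"wx": 1,"wy": 0,"wz": 0},
  {"dx": 0,"dy": 0,"dz": 0,"wx": 0.5,"wy": 0,"wz": 0},
])

```text
time_s: 16.22
tcp_pos: [0.4385, 0.2848, 0.1622]
eef_rot: [140.5, 87.6, -147.3]
contact_force: [0.3, 0.8, -8.7]
gripper_width: 0.0294
```

```bash
python3 - <<'E'
from h import *
st();goal([.5523,-.1773,.14],-18.7)
E
```

```text
t 16.22 tcp [0.4385 0.2848 0.1622] yaw tool y 162.19 xaxis [-0.035 -0.022 -0.999] F [ 0.3  0.8 -8.7] M [ 0.19 -0.16 -0.02] w 0.0294 j [ 53.9  11.4 -22.3  -1.  -58.6 -71.1]
shift tool, units of .02: [  1.43 -12.51 -20.22]  turn units of .08: [ 0.2  -0.4  -0.33]  deg [ 0.9 -1.8 -1.5]
```

arm_command([
  {"dx": 0,"dy": -0.3,"dz": -0.5,"wx": 0.1,"wy": -0.35,"wz": -0.3},
  {"dx": 0,"dy": -0.6,"dz": -1,"wx": 0,"wy": 0,"wz": 0},
  {"dx": 0,"dy": -0.6,"dz": -1,"wx": 0,"wy": 0,"wz": 0},
  {"dx": 0,"dy": -0.6,"dz": -1,"wx": 0,"wy": 0,"wz": 0},
  {"dx": 0,"dy": -0.6,"dz": -1,"wx": 0,"wy": 0,"wz": 0},
  {"dx": 0,"dy": -0.6,"dz": -1,"wx": 0,"wy": 0,"wz": 0},
  {"dx": 0,"dy": -0.6,"dz": -1,"wx": 0,"wy": 0,"wz": 0},
  {"dx": 0,"dy": -0.6,"dz": -1,"wx": 0,"wy": 0,"wz": 0},
  {"dx": 0,"dy": -0.6,"dz": -1,"wx": 0,"wy": 0,"wz": 0},
  {"dx": 0,"dy": -0.6,"dz": -1,"wx": 0,"wy": 0,"wz": 0},
])

```text
time_s: 17.05
tcp_pos: [0.4757, 0.0578, 0.1561]
eef_rot: [131.3, 88.5, -157.1]
contact_force: [0.9, 0.7, -8.8]
gripper_width: 0.0298
```

```bash
python3 - <<'E'
from h import *
st();goal([.5523,-.1773,.14],-18.7)
E
```

```text
t 17.05 tcp [0.4757 0.0578 0.1561] yaw tool y 161.57 xaxis [-0.024 -0.01  -1.   ] F [ 0.9  0.7 -8.8] M [ 0.14 -0.18  0.03] w 0.0298 j [ 30.4   7.1 -28.9  -0.2 -55.5 -48.6]
shift tool, units of .02: [ 0.83 -7.36 -9.93]  turn units of .08: [ 0.06 -0.21 -0.24]  deg [ 0.3 -1.  -1.1]
```

arm_command([
  {"dx": 0,"dy": -0.7,"dz": -1,"wx": 0.05,"wy": -0.2,"wz": -0.2},
  {"dx": 0,"dy": -0.7,"dz": -1,"wx": 0,"wy": 0,"wz": 0},
  {"dx": 0,"dy": -0.7,"dz": -1,"wx": 0,"wy": 0,"wz": 0},
  {"dx": 0,"dy": -0.7,"dz": -1,"wx": 0,"wy": 0,"wz": 0},
  {"dx": 0,"dy": -0.7,"dz": -1,"wx": 0,"wy": 0,"wz": 0},
  {"dx": 0,"dy": -0.7,"dz": -1,"wx": 0,"wy": 0,"wz": 0},
  {"dx": 0,"dy": -0.6,"dz": -0.8,"wx": 0,"wy": 0,"wz": 0},
  {"dx": 0,"dy": -0.4,"dz": -0.5,"wx": 0,"wy": 0,"wz": 0},
  {"dx": 0,"dy": 0,"dz": 0,"wx": 0,"wy": 0,"wz": 0},
  {"dx": 0,"dy": 0,"dz": 0,"wx": 0,"wy": 0,"wz": 0},
])

```text
time_s: 17.88
tcp_pos: [0.5158, -0.1279, 0.1486]
eef_rot: [104.3, 88.5, 175.0]
contact_force: [-0.5, -0.4, -8.3]
gripper_width: 0.0296
```

```bash
python3 w.py w6; python3 - <<'E'
from h import *
st();goal([.5523,-.1773,.075],-18.7)
E
```

```text
t 17.93 tcp [ 0.5157 -0.1276  0.1485] yaw tool y 160.78 xaxis [-0.027  0.002 -1.   ] F [ 0.3 -0.1 -7.7] M [-0.03 -0.06  0.01] w 0.0296 j [  7.   12.4 -23.1  -0.4 -55.9 -26. ]
knob_center 0.72 [129.0, 75.5] [ 0.584  -0.2581  0.06  ]
corner 0.77 [205.1, 91.5] [ 0.5567 -0.2394  0.02  ]
cap_center 0.72 [326.7, 298.0] [ 0.5298 -0.0781  0.028 ]
t 18.08 tcp [ 0.5166 -0.1267  0.1493] yaw tool y 160.9 xaxis [-0.025  0.002 -1.   ] F [ 0.2  1.  -7.3] M [ 0.01 -0.07 -0.01] w 0.0298 j [  7.1  12.4 -23.1  -0.4 -55.9 -26. ]
shift tool, units of .02: [ 3.67 -2.6  -1.79]  turn units of .08: [-0.09 -0.08 -0.3 ]  deg [-0.4 -0.3 -1.4]
```

View pics/w6.png

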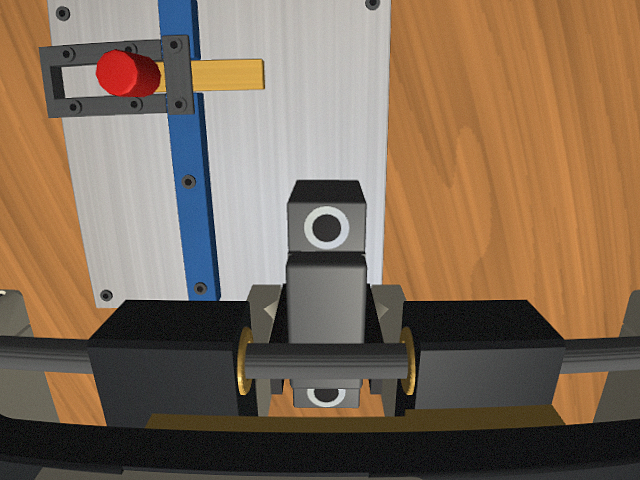

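The cap is held level and straight, with the corner at (205,91) and the bar clear. Approaching offset from the corner, then down.

arm_command([
  {"dx": 0,"dy": 0,"dz": 0,"wx": -0.08,"wy": -0.08,"wz": -0.3},
  {"dx": 0.3,"dy": -0.6,"dz": -0.4,"wx": 0,"wy": 0,"wz": 0},
  {"dx": 0.4,"dy": -0.7,"dz": -0.5,"wx": 0,"wy": 0,"wz": 0},
  {"dx": 0.5,"dy": -0.7,"dz": -0.5,"wx": 0,"wy": 0,"wz": 0},
  {"dx": 0.5,"dy": -0.4,"dz": -0.3,"wx": 0,"wy": 0,"wz": 0},
  {"dx": 0.3,"dy": 0,"dz": 0,"wx": 0,"wy": 0,"wz": 0},
  {"dx": 0,"dy": 0,"dz": 0,"wx": 0,"wy": 0,"wz": 0},
  {"dx": 0,"dy": 0,"dz": 0,"wx": 0,"wy": 0,"wz": 0},
])

```text
time_s: 18.75
tcp_pos: [0.5523, -0.1694, 0.109]
eef_rot: [-36.9, 89.8, 34.9]
contact_force: [0.5, -0.6, -9.0]
gripper_width: 0.0301
```

```bash
python3 - <<'E'
from h import *
st();goal([.5523,-.1773,.075],-18.7)
E
```

```text
t 18.75 tcp [ 0.5523 -0.1694  0.109 ] yaw tool y 161.8 xaxis [ 0.003  0.002 -1.   ] F [ 0.5 -0.6 -9. ] M [0.06 0.12 0.03] w 0.0301 j [  2.3  18.  -21.4  -0.1 -50.4 -20.4]
shift tool, units of .02: [ 1.7  -0.12 -0.38]  turn units of .08: [0.11 0.03 0.02]  deg [0.5 0.1 0.1]
```

arm_command([
  {"dx": 0.5,"dy": 0,"dz": -0.2,"wx": 0.1,"wy": 0.03,"wz": 0},
  {"dx": 0.5,"dy": 0,"dz": -0.1,"wx": 0,"wy": 0,"wz": 0},
  {"dx": 0.4,"dy": 0,"dz": 0,"wx": 0,"wy": 0,"wz": 0},
  {"dx": 0,"dy": 0,"dz": 0,"wx": 0,"wy": 0,"wz": 0},
])

```text
time_s: 19.08
tcp_pos: [0.5498, -0.1738, 0.0796]
eef_rot: [-76.4, 89.8, -5.0]
contact_force: [-0.8, -0.0, -7.9]
gripper_width: 0.0296
```

```bash
python3 w.py w7; python3 - <<'E'
from h import *
st();goal([.5523,-.1773,.065],-18.7)
p,d=r.capture("scene"); cv2.imwrite("pics/s7.png",p[140:320,120:340][...,::-1].repeat(3,0).repeat(3,1))
E
```

```text
t 19.13 tcp [ 0.5501 -0.1738  0.0803] yaw tool y 161.41 xaxis [ 0.004 -0.001 -1.   ] F [-0.1  0.5 -8. ] M [-0.    0.18 -0.02] w 0.0296 j [  1.9  19.9 -23.3   0.  -46.6 -20.5]
knob_center 0.67 [183.7, 141.7] [ 0.5831 -0.2582  0.06  ]
corner 0.64 [268.5, 150.8] [ 0.5586 -0.2407  0.02  ]
cap_center 0.72 [324.7, 299.3] [ 0.5568 -0.1574  0.028 ]
t 19.28 tcp [ 0.5516 -0.174   0.0819] yaw tool y 161.43 xaxis [ 0.007 -0.001 -1.   ] F [-0.2 -1.1 -7.7] M [-0.   0.1 -0. ] w 0.0297 j [  1.9  19.8 -23.2   0.1 -46.6 -20.5]
shift tool, units of .02: [ 0.85 -0.08 -0.15]  turn units of .08: [0.03 0.02 0.08]  deg [0.1 0.1 0.4]
```

View pics/w7.png

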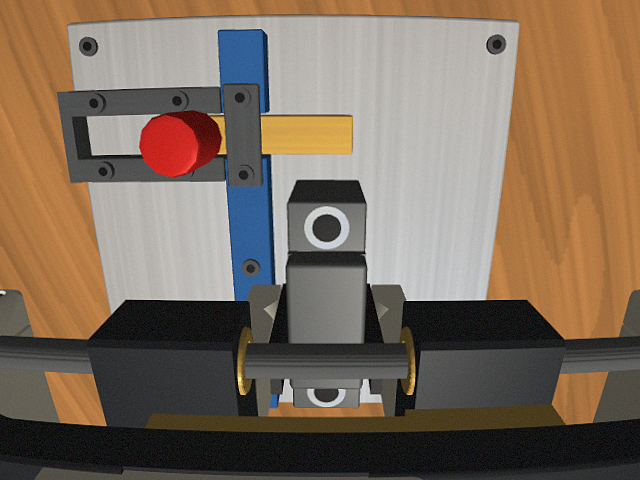

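View pics/s7.png

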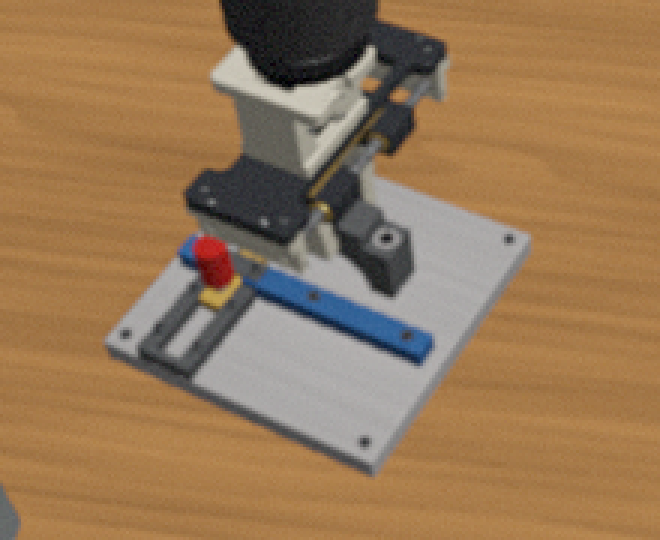

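Cap is over the plate on the front side of the rail, gap to the bar visible (bar edge y≈153, cap end y≈180). Lowering to contact.

arm_command([
  {"dx": 0.3,"dy": 0,"dz": -0.05,"wx": 0,"wy": 0,"wz": 0.08},
  {"dx": 0.25,"dy": 0,"dz": 0,"wx": 0,"wy": 0,"wz": 0},
  {"dx": 0.2,"dy": 0,"dz": 0,"wx": 0,"wy": 0,"wz": 0},
  {"dx": 0.1,"dy": 0,"dz": 0,"wx": 0,"wy": 0,"wz": 0},
])

```text
time_s: 19.67
tcp_pos: [0.553, -0.1751, 0.0654]
eef_rot: [-53.9, 89.7, 17.6]
contact_force: [-0.2, -0.8, -8.6]
gripper_width: 0.0292
```

```bash
python3 - <<'E'
from h import *
st();goal([.5523,-.1773,.065],-18.7)
E
```

```text
t 19.67 tcp [ 0.553  -0.1751  0.0654] yaw tool y 161.44 xaxis [ 0.004  0.001 -1.   ] F [-0.2 -0.8 -8.6] M [ 0.02  0.18 -0.01] w 0.0292 j [  1.7  21.2 -23.7  -0.1 -44.9 -20.2]
shift tool, units of .02: [ 0.02 -0.   -0.12]  turn units of .08: [0.03 0.03 0.05]  deg [0.1 0.2 0.2]
```

arm_command([
  {"dx": 0.12,"dy": 0,"dz": 0,"wx": 0.03,"wy": 0.03,"wz": 0.05},
  {"dx": 0.12,"dy": 0,"dz": 0,"wx": 0,"wy": 0,"wz": 0},
  {"dx": 0.12,"dy": 0,"dz": 0,"wx": 0,"wy": 0,"wz": 0},
])

```text
time_s: 19.92
tcp_pos: [0.5531, -0.1751, 0.0651]
eef_rot: [-164.4, 89.9, -93.0]
contact_force: [-8.5, 4.5, 17.0]
gripper_width: 0.0296
```

```bash
python3 - <<'E'
from h import *
st();goal([.5523,-.1773,.065],-18.7)
E
```

```text
t 19.92 tcp [ 0.5531 -0.1751  0.0651] yaw tool y 161.49 xaxis [-0.    -0.002 -1.   ] F [-8.5  4.5 17. ] M [ 1.88  3.46 -0.04] w 0.0296 j [  1.8  21.3 -23.6   0.1 -45.1 -20.4]
shift tool, units of .02: [ 0.01  0.01 -0.12]  turn units of .08: [ 0.04 -0.02  0.01]  deg [ 0.2 -0.1  0. ]
```

Touchdown (Fz from -8 to +17). Relieve a little, then slide to the rail (-dy) gently.

arm_command([
  {"dx": -0.05,"dy": 0,"dz": 0,"wx": 0.03,"wy": 0,"wz": 0},
  {"dx": 0,"dy": -0.15,"dz": 0,"wx": 0,"wy": 0,"wz": 0},
  {"dx": 0,"dy": -0.15,"dz": 0,"wx": 0,"wy": 0,"wz": 0},
])

```text
time_s: 20.17
tcp_pos: [0.5591, -0.1769, 0.0674]
eef_rot: [-122.5, 89.9, -51.1]
contact_force: [-0.3, -0.2, -7.0]
gripper_width: 0.0297
```

```bash
cat > f.py <<'E'
from h import *
st()
a=np.radians(-18.7); X=np.array([np.cos(a),np.sin(a)]);Y=np.array([-np.sin(a),np.cos(a)]);C=np.array([.5574,-.2402])
p,R,s=pose(); print("corner frame tcp mm",((p[:2]-C)@X*1e3).round(1),((p[:2]-C)@Y*1e3).round(1),"F xy",(s["contact_force"][:2]@X).round(1),(s["contact_force"][:2]@Y).round(1))
goal(p,-18.7)
E
python3 f.py
```

```text
t 20.17 tcp [ 0.5591 -0.1769  0.0674] yaw tool y 161.37 xaxis [ 0.002 -0.002 -1.   ] F [-0.3 -0.2 -7. ] M [ 0.04 -0.01  0.02] w 0.0297 j [  1.6  21.6 -22.7   0.2 -45.6 -20.3]
corner frame tcp mm -18.7 60.5 F xy -0.2 -0.3
shift tool, units of .02: [0. 0. 0.]  turn units of .08: [ 0.02 -0.02  0.03]  deg [ 0.1 -0.1  0.1]
```

arm_command([
  {"dx": 0.08,"dy": -0.1,"dz": 0,"wx": 0,"wy": 0,"wz": 0},
  {"dx": 0.03,"dy": -0.1,"dz": -0.1,"wx": 0,"wy": 0,"wz": 0},
  {"dx": 0,"dy": -0.1,"dz": -0.1,"wx": 0,"wy": 0,"wz": 0},
])

```text
time_s: 20.42
tcp_pos: [0.5626, -0.1788, 0.0653]
eef_rot: [52.8, 89.8, 124.1]
contact_force: [-11.1, 27.6, 15.7]
gripper_width: 0.0294
```

```bash
python3 f.py
```

```text
t 20.42 tcp [ 0.5626 -0.1788  0.0653] yaw tool y 161.31 xaxis [-0.002  0.003 -1.   ] F [-11.1  27.6  15.7] M [1.014e+01 4.390e+00 1.000e-02] w 0.0294 j [  1.2  22.2 -21.9  -0.3 -46.  -19.7]
corner frame tcp mm -14.7 59.8 F xy -19.3 22.6
shift tool, units of .02: [0. 0. 0.]  turn units of .08: [ 0.    0.03 -0.04]  deg [ 0.   0.1 -0.2]
```

Rail is touched (x -14.7); the y force is friction. Backing off slightly, then sliding toward the bar.

arm_command([
  {"dx": -0.05,"dy": 0.05,"dz": 0,"wx": 0,"wy": 0,"wz": 0},
  {"dx": 0,"dy": 0,"dz": -0.2,"wx": 0,"wy": 0,"wz": 0},
  {"dx": 0,"dy": 0,"dz": -0.15,"wx": 0,"wy": 0,"wz": 0},
])

```text
time_s: 20.67
tcp_pos: [0.56, -0.1836, 0.0653]
eef_rot: [52.7, 89.7, 124.1]
contact_force: [-0.6, 2.0, -5.1]
gripper_width: 0.0295
```

```bash
python3 f.py
```

```text
t 20.67 tcp [ 0.56   -0.1836  0.0653] yaw tool y 161.39 xaxis [-0.003  0.005 -1.   ] F [-0.6  2.  -5.1] M [ 0.9  -0.06 -0.01] w 0.0295 j [  0.6  22.2 -21.9  -0.4 -46.1 -19. ]
corner frame tcp mm -15.6 54.4 F xy -1.2 1.7
shift tool, units of .02: [0. 0. 0.]  turn units of .08: [ 0.02  0.05 -0.06]  deg [ 0.1  0.2 -0.3]
```

arm_command([
  {"dx": 0,"dy": 0,"dz": -0.15,"wx": 0.02,"wy": 0.04,"wz": -0.05},
  {"dx": 0,"dy": 0,"dz": -0.15,"wx": 0,"wy": 0,"wz": 0},
])

```text
time_s: 20.83
tcp_pos: [0.5588, -0.1893, 0.0653]
eef_rot: [-8.3, 89.9, 63.0]
contact_force: [-1.9, 21.5, 8.0]
gripper_width: 0.0297
```

```bash
python3 f.py
```

```text
t 20.83 tcp [ 0.5588 -0.1893  0.0653] yaw tool y 161.26 xaxis [ 0.001  0.001 -1.   ] F [-1.9 21.5  8. ] M [ 8.56  0.67 -0.03] w 0.0297 j [  0.2  22.1 -22.2  -0.1 -45.7 -18.9]
corner frame tcp mm -15.0 48.7 F xy -8.7 19.7
shift tool, units of .02: [0. 0. 0.]  turn units of .08: [-0.01  0.02  0.  ]  deg [-0.   0.1  0. ]
```

Bar contact at y≈48.7. Now pressing both ways, rail first to square the cap.

arm_command([
  {"dx": -0.04,"dy": -0.2,"dz": 0,"wx": 0,"wy": 0.02,"wz": 0},
  {"dx": 0,"dy": -0.2,"dz": 0,"wx": 0,"wy": 0,"wz": 0},
  {"dx": 0,"dy": -0.15,"dz": -0.15,"wx": 0,"wy": 0,"wz": 0},
  {"dx": 0,"dy": -0.15,"dz": -0.15,"wx": 0,"wy": 0,"wz": 0},
])

```text
time_s: 21.17
tcp_pos: [0.5594, -0.1898, 0.0656]
eef_rot: [70.7, 88.7, 141.8]
contact_force: [-8.6, 32.0, 9.5]
gripper_width: 0.0295
```

```bash
python3 f.py; python3 w.py w8; python3 f.py
```

```text
t 21.17 tcp [ 0.5594 -0.1898  0.0656] yaw tool y 161.02 xaxis [-0.018  0.014 -1.   ] F [-8.6 32.   9.5] M [11.63  3.23  0.06] w 0.0295 j [ -0.3  22.7 -20.7  -1.1 -47.6 -17.9]
corner frame tcp mm -14.2 48.4 F xy -18.4 27.6
shift tool, units of .02: [0. 0. 0.]  turn units of .08: [-0.06  0.09 -0.26]  deg [-0.3  0.4 -1.2]
t 21.22 tcp [ 0.5594 -0.1898  0.0656] yaw tool y 161.03 xaxis [-0.018  0.014 -1.   ] F [-9.1 31.3 12.3] M [11.31  3.63  0.06] w 0.03 j [ -0.3  22.8 -20.6  -1.1 -47.7 -17.9]
knob_center 0.88 [210.8, 181.7] [ 0.5828 -0.257   0.06  ]
corner 0.97 [294.1, 181.3] [ 0.5579 -0.2397  0.02  ]
cap_center 0.74 [327.9, 300.5] [ 0.562  -0.1786  0.028 ]
t 21.37 tcp [ 0.5594 -0.1898  0.0656] yaw tool y 161.04 xaxis [-0.018  0.013 -1.   ] F [-8.5 30.5 10.6] M [10.89  3.36  0.04] w 0.0299 j [ -0.3  22.7 -20.7  -1.  -47.6 -18. ]
corner frame tcp mm -14.2 48.4 F xy -17.9 26.2
shift tool, units of .02: [0. 0. 0.]  turn units of .08: [-0.06  0.09 -0.26]  deg [-0.3  0.4 -1.2]
```

View pics/w8.png

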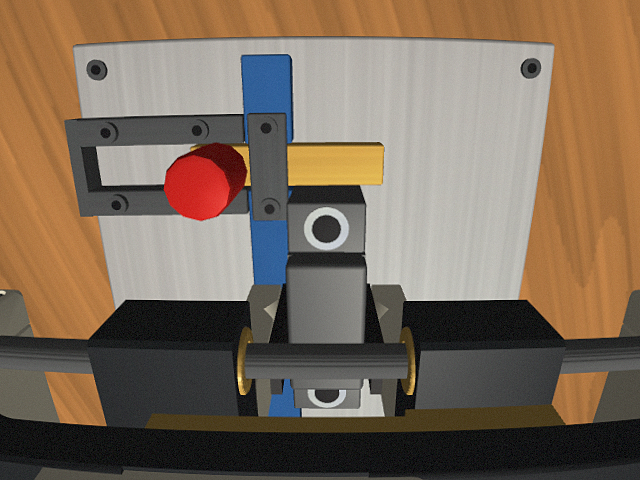

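Cap end touches the bar (edge row ≈185) and the side lies along the rail (col ≈288), but the tool leans 1.2°. Levelling while pressing.

arm_command([
  {"dx": 0,"dy": -0.1,"dz": -0.08,"wx": -0.05,"wy": 0.09,"wz": -0.25},
  {"dx": 0,"dy": -0.12,"dz": -0.08,"wx": 0,"wy": 0.05,"wz": -0.15},
])

```text
time_s: 21.53
tcp_pos: [0.5588, -0.1893, 0.0653]
eef_rot: [-104.5, 89.8, -33.3]
contact_force: [-7.7, 18.8, 7.4]
gripper_width: 0.0299
```

```bash
python3 f.py
```

```text
t 21.53 tcp [ 0.5588 -0.1893  0.0653] yaw tool y 161.2 xaxis [ 0.003 -0.002 -1.   ] F [-7.7 18.8  7.4] M [ 7.26  3.39 -0.06] w 0.0299 j [  0.3  22.  -22.4   0.1 -45.4 -19.2]
corner frame tcp mm -15.0 48.7 F xy -13.3 15.4
shift tool, units of .02: [0. 0. 0.]  turn units of .08: [-0.02 -0.01  0.04]  deg [-0.1 -0.   0.2]
```

arm_command([
  {"dx": -0.03,"dy": -0.2,"dz": -0.14,"wx": 0,"wy": 0.1,"wz": -0.25},
  {"dx": 0,"dy": -0.2,"dz": -0.14,"wx": 0,"wy": 0.1,"wz": -0.25},
])

```text
time_s: 21.7
tcp_pos: [0.5583, -0.1894, 0.0651]
eef_rot: [-109.6, 88.1, -38.6]
contact_force: [-15.0, 38.4, 24.3]
gripper_width: 0.03
```

```bash
python3 f.py
```

```text
t 21.7 tcp [ 0.5583 -0.1894  0.0651] yaw tool y 161.01 xaxis [ 0.026 -0.02  -0.999] F [-15.   38.4  24.3] M [14.95  6.69  0.21] w 0.03 j [  1.   21.2 -24.5   1.8 -42.9 -21.3]
corner frame tcp mm -15.5 48.4 F xy -26.5 31.6
shift tool, units of .02: [0. 0. 0.]  turn units of .08: [-0.06 -0.14  0.39]  deg [-0.3 -0.6  1.8]
```

arm_command([
  {"dx": -0.03,"dy": -0.1,"dz": -0.05,"wx": -0.03,"wy": -0.1,"wz": 0.3},
  {"dx": 0,"dy": -0.15,"dz": -0.1,"wx": 0,"wy": 0.02,"wz": 0},
])

```text
time_s: 21.87
tcp_pos: [0.5588, -0.1894, 0.0659]
eef_rot: [-131.7, 89.8, -60.5]
contact_force: [-9.2, 23.7, 12.4]
gripper_width: 0.0296
```

```bash
python3 f.py
```

```text
t 21.87 tcp [ 0.5588 -0.1894  0.0659] yaw tool y 161.19 xaxis [ 0.002 -0.003 -1.   ] F [-9.2 23.7 12.4] M [ 9.16  3.97 -0.12] w 0.0296 j [  0.3  22.  -22.4   0.2 -45.5 -19.3]
corner frame tcp mm -14.9 48.6 F xy -16.3 19.5
shift tool, units of .02: [0. 0. 0.]  turn units of .08: [-0.02 -0.03  0.03]  deg [-0.1 -0.1  0.1]
```

```bash
python3 w.py w9; python3 f.py; python3 - <<'E'
from h import *
z=np.load("w9.npz"); m=r.camera_model("wrist"); m["R"]=z["R"]; m["t"]=z["t"]
p=cv2.imread("pics/w9.png")
cv2.imwrite("pics/w9z.png",cv2.resize(p[100:420,200:420],None,fx=1.85,fy=1.85,interpolation=cv2.INTER_CUBIC))
p,d=r.capture("scene"); cv2.imwrite("pics/s9.png",cv2.resize(p[160:280,140:290][...,::-1],None,fx=5,fy=5,interpolation=cv2.INTER_CUBIC))
E
```

```text
t 21.92 tcp [ 0.5588 -0.1894  0.0659] yaw tool y 161.14 xaxis [ 0.002 -0.003 -1.   ] F [-7.1 21.3  8.4] M [ 7.86  3.28 -0.03] w 0.0298 j [  0.4  22.  -22.4   0.2 -45.5 -19.4]
knob_center 0.98 [206.2, 180.2] [ 0.5845 -0.2575  0.06  ]
corner 0.88 [294.6, 180.7] [ 0.5581 -0.2401  0.02  ]
cap_center 0.77 [327.4, 298.3] [ 0.5619 -0.18    0.028 ]
t 22.07 tcp [ 0.5588 -0.1894  0.0659] yaw tool y 161.13 xaxis [ 0.003 -0.003 -1.   ] F [-7.2 20.   6.7] M [ 7.68  3.09 -0.03] w 0.0297 j [  0.4  22.  -22.5   0.2 -45.4 -19.4]
corner frame tcp mm -15.0 48.6 F xy -13.2 16.6
shift tool, units of .02: [0. 0. 0.]  turn units of .08: [-0.04 -0.02  0.04]  deg [-0.2 -0.1  0.2]
```

View pics/w9z.png

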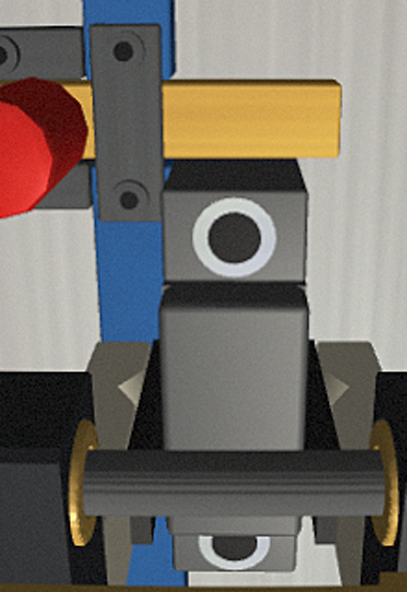

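View pics/s9.png

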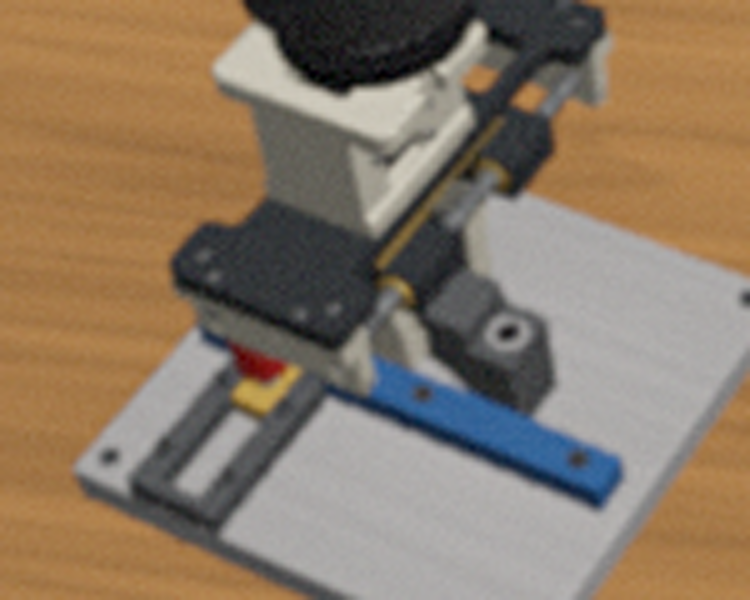

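Cap end meets the bar with no gap; the side runs along the rail. I'll check yaw parity of cap and rail numerically in this image.

```bash
cat > g.py <<'E'
from h import *
import sys
n=sys.argv[1]
z=np.load(n+".npz"); m=r.camera_model("wrist"); m["R"]=z["R"]; m["t"]=z["t"]
p=cv2.imread(f"pics/{n}.png").astype(np.float32)
g=cv2.GaussianBlur(p,(0,0),.8)
def edge(ch,rows,c0,c1,sgn,zz,nm):
    pts=[]
    for y in rows:
        l=ch[y,c0:c1]; d=sgn*np.diff(l); i=int(np.argmax(d))
        if 0<i<len(d)-1:
            a,b,c=d[i-1],d[i],d[i+1]; den=a-2*b+c; s=0 if den==0 else .5*(a-c)/den
            pts.append((c0+i+.5+s,y))
    pts=np.array(pts); w=ray(m,pts,zz)[:,:2]
    for _ in range(3):
        vx,vy,x0,y0=cv2.fitLine(w.astype(np.float32),cv2.DIST_HUBER,0,1e-4,1e-5).ravel()
        res=(w-[x0,y0])@[-vy,vx]; k=abs(res)<max(2.5*np.median(abs(res)),1e-4); w=w[k]
    an=np.degrees(np.arctan2(vy,vx))%180
    print(nm,len(w),"angle",an.round(2),"rms mm",(res.std()*1e3).round(2),"cols",pts[0].round(1),pts[-1].round(1))
blue=g[...,0]-g[...,2]; gray=g.mean(2)
edge(blue,range(220,280),236,268,1,.036,"rail back top edge")
edge(blue,list(range(60,110)),276,305,-1,.036,"rail front, far")
edge(blue,list(range(60,110)),230,262,1,.036,"rail back, far")
edge(gray,range(262,335),276,300,1,.076,"cap left arch top")
edge(gray,range(262,335),352,376,-1,.076,"cap right arch top")
edge(gray,range(208,248),276,300,1,.064,"cap left ledge")
edge(gray,range(208,248),352,376,-1,.064,"cap right ledge")
E
python3 g.py w9; python3 g.py w8
```

```text
rail back top edge 60 angle 71.32 rms mm 0.05 cols [250.5 220. ] [254.3 279. ]
rail front, far 48 angle 75.43 rms mm 0.29 cols [293.3  60. ] [293.5 109. ]
rail back, far 47 angle 71.32 rms mm 0.04 cols [242.6  60. ] [244.8 109. ]
cap left arch top 65 angle 69.27 rms mm 0.24 cols [290. 262.] [288.1 334. ]
cap right arch top 33 angle 73.37 rms mm 0.06 cols [362.7 262. ] [363.7 334. ]
cap left ledge 40 angle 71.31 rms mm 0.02 cols [288.2 208. ] [289.5 247. ]
cap right ledge 40 angle 71.69 rms mm 0.04 cols [363.7 208. ] [362.8 247. ]
rail back top edge 60 angle 71.2 rms mm 0.05 cols [249.7 220. ] [253.5 279. ]
rail front, far 30 angle 71.8 rms mm 0.04 cols [291.5  60. ] [290.9 109. ]
rail back, far 48 angle 71.49 rms mm 0.04 cols [240.9  60. ] [243.4 109. ]
cap left arch top 49 angle 69.12 rms mm 0.22 cols [290.7 262. ] [288.2 334. ]
cap right arch top 69 angle 73.23 rms mm 0.25 cols [362.4 262. ] [363.7 334. ]
cap left ledge 40 angle 71.23 rms mm 0.04 cols [287.9 208. ] [289. 247.]
cap right ledge 40 angle 71.37 rms mm 0.03 cols [363.4 208. ] [362.5 247. ]
```

Cap and rail are parallel (71.3° and 71.4°). TCP z is 0.5 mm above the earlier seated level, so I'll seat it down once, then apply the final press.

arm_command([
  {"dx": 0.08,"dy": 0,"dz": 0,"wx": 0,"wy": 0,"wz": 0.03},
  {"dx": 0.08,"dy": -0.05,"dz": -0.03,"wx": 0,"wy": 0,"wz": 0},
])

```text
time_s: 22.28
tcp_pos: [0.5589, -0.1892, 0.0651]
eef_rot: [-154.5, 89.9, -83.4]
contact_force: [-13.7, 19.3, 28.4]
gripper_width: 0.0298
```

```bash
python3 f.py
```

```text
t 22.28 tcp [ 0.5589 -0.1892  0.0651] yaw tool y 161.15 xaxis [ 0.    -0.002 -1.   ] F [-13.7  19.3  28.4] M [ 7.16  5.44 -0.08] w 0.0298 j [  0.3  22.1 -22.3   0.1 -45.6 -19.3]
corner frame tcp mm -15.0 48.8 F xy -19.1 13.9
shift tool, units of .02: [0. 0. 0.]  turn units of .08: [-0.03 -0.02  0.01]  deg [-0.1 -0.1  0. ]
```

arm_command([
  {"dx": 0.02,"dy": -0.16,"dz": -0.13,"wx": 0,"wy": 0.03,"wz": -0.06},
  {"dx": 0.02,"dy": -0.16,"dz": -0.13,"wx": 0,"wy": 0.03,"wz": -0.1},
])

```text
time_s: 22.45
tcp_pos: [0.5588, -0.1895, 0.0652]
eef_rot: [-93.9, 89.7, -23.0]
contact_force: [-11.8, 35.3, 16.0]
gripper_width: 0.0292
```

```bash
python3 f.py; python3 w.py w10; python3 g.py w10|cut -c1-60; python3 f.py
```

```text
t 22.45 tcp [ 0.5588 -0.1895  0.0652] yaw tool y 160.98 xaxis [ 0.004 -0.002 -1.   ] F [-11.8  35.3  16. ] M [13.3   5.04  0.23] w 0.0292 j [  0.3  22.  -22.5   0.1 -45.3 -19.4]
corner frame tcp mm -14.9 48.5 F xy -22.5 29.7
shift tool, units of .02: [0. 0. 0.]  turn units of .08: [-0.07 -0.    0.06]  deg [-0.3 -0.   0.3]
t 22.5 tcp [ 0.5588 -0.1894  0.0652] yaw tool y 160.98 xaxis [ 0.005 -0.002 -1.   ] F [-10.8  31.9  15.6] M [12.05  4.77  0.22] w 0.0299 j [  0.3  22.  -22.5   0.2 -45.2 -19.4]
knob_center 0.78 [209.8, 180.7] [ 0.5829 -0.2571  0.06  ]
corner 0.26 [208.0, 180.5] [ 0.5973 -0.254   0.02  ]
cap_center 0.86 [323.7, 302.1] [ 0.5644 -0.1789  0.028 ]
rail back top edge 60 angle 71.25 rms mm 0.05 cols [250.4 22
rail front, far 38 angle 71.47 rms mm 0.04 cols [289.5  60. 
rail back, far 46 angle 71.35 rms mm 0.04 cols [241.5  60. ]
cap left arch top 48 angle 69.13 rms mm 0.2 cols [291.6 262.
cap right arch top 72 angle 73.2 rms mm 0.26 cols [369. 262.
cap left ledge 40 angle 71.24 rms mm 0.05 cols [287.8 208. ]
cap right ledge 40 angle 71.29 rms mm 0.03 cols [363.5 208. 
t 22.65 tcp [ 0.5588 -0.1894  0.0652] yaw tool y 161.02 xaxis [ 0.004 -0.002 -1.   ] F [-11.6  32.4  16.2] M [12.02  4.91  0.15] w 0.0295 j [  0.3  22.  -22.5   0.2 -45.3 -19.4]
corner frame tcp mm -15.0 48.6 F xy -21.3 27.0
shift tool, units of .02: [0. 0. 0.]  turn units of .08: [-0.06 -0.01  0.06]  deg [-0.3 -0.   0.3]
```

Seated, parallel and pressed about 21 N on the rail and 27 N on the bar, holding steady. Handing in.

```bash
python3 -c "
from h import *
print(r.close_job()); st()"
```

```text
the job is handed in; nothing more can be done
None
the job is handed in; nothing more can be done
```

The job is handed in: the side stop is fully out, and the cap is on the plate, still gripped and pressed into the corner. It was handed in at about 23 s on the robot's clock, against the 72 s limit.

- **Side stop:** I pulled the red knob until it stopped moving and the force rose to about 21 N. The wrist picture then put the bar tip 39 mm in front of the rail face and the knob 31 mm behind it, against nominal values of 40 and 30. In the last picture the knob was in the same place.
- **Cap position:** With the cap's feet down, the tool was at x -15.0, y +48.6 mm in the corner frame; home is -15, +48. The half-millimetre difference in y is within my 1–2 mm error on the corner. In the last picture the cap's sides and the rail are parallel to about 0.1°.
- **Pressing:** The wrist force showed about 21 N towards the rail and 27 N towards the bar. Part of that is friction under the feet, so the true contact forces are somewhat lower.
- **Disagreements:** During pressing the tool twice leaned 1–2°, and it once rose about 0.5 mm, possibly lifting the cap. I levelled it and seated it again before the final press. In the last picture the network's corner reading was off with a low score (0.26), so I did not use it.
- **Bystanders:** I passed above the gear, pulley and ball bearing and felt no contact. I took no final picture of them.

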